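# Swap the dead cells in the battery organiser

## Task

Lift the organiser's drawer over the yellow ridge by its orange handle, pull it out and set it down in front of the ridge; then, with the drawer out, move every dead (red) cell from it into the blue spent box and stand every charged (green) cell from the table upright in the drawer, one to a compartment. Lastly lift the drawer back over the ridge, slide it fully home under the hood and let it down, leaving the cells loaded and the dead ones in the box. Leave the tumbler and the jar standing where they are.

Things in the scene. Friction and masses are not known exactly. Their poses are not given: they have to be found in the camera images.
- organiser: Fixed grey plastic battery organiser on the table; its open front faces its own -x, towards the robot (yaw varies up to 12 degrees). Origin: on the table under the middle of the shut drawer; x to the back, y to the left seen from the robot, z up. A flat deck (x -171 to +41 mm, y -116 to +116 mm, top at z 8 mm) carries a hood with side and back walls over x -34 to +41 mm.
- roof (a point): Centre of the top of the hood's clear roof, 113 mm above the table; the roof is 5 mm thick, 75 mm deep (x) and 232 mm wide (y). Axes as the organiser's.
- ridge (a point): Middle of the top of the yellow ridge, the detent bump, that runs across the deck along y at the hood's mouth: 8 mm deep (x -42 to -34 mm of the organiser), top 17 mm above the table. The shut drawer sits 6 mm behind it. Axes as the organiser's.
- drawer_slide (a joint): Travel (m) of the white drawer towards the organiser's -x: 0 fully home, 0.13 fully out, end stops at both, about 1 N friction. Unless the drawer is raised 8 mm or more the ridge blocks it: at 0.006 on the way out, at about 0.070 on the way in. From 0.070 outwards the whole drawer is in front of the ridge and can be let down.
- drawer_lift (a joint): Height (m) of the drawer above its seat: 0 down on the deck, 0.018 the most it can be raised (end stop). The drawer stays level and cannot turn; its weight (about 0.3 kg plus 0.12 kg a cell) brings it down when let go, onto the deck, or onto the ridge (reading about 0.008) while it lies across it.
- drawer_handle (a point): Middle of the grip zone of the handle: an upright orange fin, 14 mm thick (organiser's y), 34 mm long (x), to be pinched from above across its thickness. The point is 20 mm below the fin's top, 50 mm above its lower edge, 45 mm in front of the drawer's front face and 73 mm above the table with the drawer down. A low neck (top 35 mm above the table) joins it to the drawer. Axes as the organiser's.
- drawer_floor (a point): Centre of the drawer's inner floor, 13 mm above the table with the drawer down. Axes as the organiser's. The white drawer is open at the top, outside 56 mm (x) by 212 mm (y), 4 mm walls with rims 26 mm above this floor; three dividers make a row of four square compartments along y, each about 48 by 48 mm inside.
- spent_box: Loose blue open plastic box for spent cells, 165 mm (x) by 110 mm (y) outside, 45 mm tall, walls and floor 4 mm, empty at the start. Origin: centre of its underside, z up.
- slot1 (a point): Centre of the inner floor of drawer compartment 1, at y = -78 mm from the drawer floor's centre (compartment 1 is at the organiser's -y end). It moves with the drawer.
- slot2 (a point): Centre of the inner floor of drawer compartment 2, at y = -26 mm from the drawer floor's centre (compartment 1 is at the organiser's -y end). It moves with the drawer.
- slot3 (a point): Centre of the inner floor of drawer compartment 3, at y = +26 mm from the drawer floor's centre (compartment 1 is at the organiser's -y end). It moves with the drawer.
- slot4 (a point): Centre of the inner floor of drawer compartment 4, at y = +78 mm from the drawer floor's centre (compartment 1 is at the organiser's -y end). It moves with the drawer.
- charged1: Charged battery cell: upright cylinder with a green sleeve, 36 mm diameter, 70 mm tall, 0.12 kg; it stands loose on the table at the start. Origin: centre of its underside, z along its axis to the top. May be absent.
- charged2: Charged battery cell: upright cylinder with a green sleeve, 36 mm diameter, 70 mm tall, 0.12 kg; it stands loose on the table at the start. Origin: centre of its underside, z along its axis to the top. May be absent.
- charged3: Charged battery cell: upright cylinder with a green sleeve, 36 mm diameter, 70 mm tall, 0.12 kg; it stands loose on the table at the start. Origin: centre of its underside, z along its axis to the top. May be absent.
- charged4: Charged battery cell: upright cylinder with a green sleeve, 36 mm diameter, 70 mm tall, 0.12 kg; it stands loose on the table at the start. Origin: centre of its underside, z along its axis to the top. May be absent.
- dead1: Dead battery cell, like a charged one but with a red sleeve: 36 mm diameter, 70 mm tall, 0.12 kg; it stands in a compartment of the shut drawer at the start. Origin: centre of its underside, z along its axis to the top. May be absent.
- dead2: Dead battery cell, like a charged one but with a red sleeve: 36 mm diameter, 70 mm tall, 0.12 kg; it stands in a compartment of the shut drawer at the start. Origin: centre of its underside, z along its axis to the top. May be absent.
- dead3: Dead battery cell, like a charged one but with a red sleeve: 36 mm diameter, 70 mm tall, 0.12 kg; it stands in a compartment of the shut drawer at the start. Origin: centre of its underside, z along its axis to the top. May be absent.
- dead4: Dead battery cell, like a charged one but with a red sleeve: 36 mm diameter, 70 mm tall, 0.12 kg; it stands in a compartment of the shut drawer at the start. Origin: centre of its underside, z along its axis to the top. May be absent.
- tumbler: Steel tumbler, 64 mm diameter, 80 mm tall, standing among the charged cells; leave it alone. Origin: centre of its underside. (Farther left stands a fixed low blue stool, 110 mm tall, with a lantern 210 mm tall and a mug on it; its near edge is some 80 mm beyond the leftmost cell.)
- spice_jar: Amber glass jar with a yellow cap, 56 mm diameter, 75 mm tall, standing among the charged cells; leave it alone. Origin: centre of its underside.

How it is judged:
By the outcome, as a careful person would: the job done as asked, in the order asked, and still so for the second after the job is handed in, with the robot touching nothing.
Of charged1, charged2, charged3, charged4 only 3 to 4 are there at a start; the rules pass over those that are not, and their reading is None.
Of dead1, dead2, dead3, dead4 only 2 to 3 are there at a start; the rules pass over those that are not, and their reading is None.
At some moment in a run one of spent_box may be knocked a few centimetres aside while the robot is not near it.
Once in a run the grip may slacken for a moment while it holds something.
It also fails if it takes over 210 s, if anything falls off the work surface, if the arm or the gripper's body presses on something with over 40 N, if the wrist force passes 120 N, or if a joint passes its speed limit or range.

## Robot

A 6-joint arm with a two-finger parallel gripper is mounted at the origin on the work surface. World frame = base frame: x ahead of the robot, y to its left, z up, the work surface at z = 0. Lengths are in m, angles in rad, forces in N, time in s.
With the tool pointing down it reaches from about 0.3 to 0.875 m from the base axis. Payload 6.4 kg.
Tool frame: the origin (TCP) lies midway between the tips of the shut fingers; the grasp point (between the pads) lies 19 mm behind it; x points along the fingers, z is the direction in which the jaws open and shut, and the axes are right-handed (so a half turn about x gives the same grasp; the last joint's range is limited). The gripper opens to 85 mm and grips with 20 to 120 N. Pads are 22 mm wide; open, the fingers measure 114 mm over their backs; the gripper's body (76 mm by 85 mm) begins 54 mm behind the grasp point. The pads swing forward as they close: fully open they stand 13 mm farther back than shut.
Start: joints at [-1.555, 0.181, 1.607, -0, 1.354, -0.206], TCP at [0.127, -0.561, 0.231] pointing down, gripper open.
Joint ranges: [-2.99, 2.99], [-0.89, 2.07], [0.3, 2.58], [-1.14, 4.28], [0, 2.63], [-3.12, 3.12]. Speed limits (rad/s): [2.57, 2.57, 3.01, 3.14, 3.14, 3.14].

## Interface

Orientations are given as a unit quaternion [w, x, y, z].
In Python, from station import r gives the robot as it stands.
- The arm moves only by the tool jog_arm, never from a script. Its argument "plan" is a list that holds one entry, the list of rows, each a list of 4 numbers: the shift along the tool's x, y, z each as a share of 0.2 m, from -1 to 1, then the turn about the tool's x as a share of 90 degrees, from -1 to 1. In form: [[[dx, dy, dz, twist], ...]]. A call has 1 to 5 rows; each row is the pose to reach, as a shift and turn from the pose commanded when the call began, along the tool's axes at that moment; what a row does not reach only later rows make up. A row lasts 1/12 s, in which the tool goes at most 41.7 mm and 7.16 degrees, less where a joint would pass 70% of its speed; a pose out of reach is approached as far as the arm can. A call with a number of a shift or a turn outside -1 to 1 is refused whole. A call with a gripper value outside its range is refused whole. "jaw" is the closure, from 0 (fully open) to 1 (shut), set as the call begins (left out, the last holds). The fingers move at their own pace and stop on an object; "squeeze" is the grip in N (left out, the last holds). Time passes only in rows, so rows that repeat a pose let the fingers close. It gives the time, the measured TCP pose, the force and the opening at its end, in the units of the state.
- r.read_state(): the state, without advancing time (a new reading comes with each control period).
- r.camera(name): name is "scene" or "top" or "wrist"; returns a dict with "image" (480x640x3 uint8, red, green, blue), "depth" (480x640 float32, m along the optical axis (not along the pixel's ray), 0 where there is no reading), "vfov" (degrees; the focal length in pixels is half the picture's height over the tangent of half this angle, whatever the lens; pixels are square), "cx", "cy" (the principal point, pixels), "extrinsics" (4x4, takes a point from camera to world coordinates); the wrist camera has in their place "tool_from_camera" (4x4, takes a point from camera to tool coordinates, whose origin is the TCP and whose axes are the tool frame's). Camera axes: x right, y up, looking along -z (the intrinsics and any distortion apply to the point x, -y, -z); pixel columns grow to the right and rows downward; lengths in m; the calibration is good to about 2 mm. The wrist camera is an equidistant fisheye: a pixel r from the principal point sees the ray r / f radians off the axis. A picture is of the moment at which its call begins: read the wrist's pose just before it.
- r.hand_in(): hands the job in, once; it reports no verdict.
The state is a dict: "t": time; "joint_pos": joint angles; "joint_vel": joint speeds; "effort": joint torques, N m; "position": TCP position; "tcp_rot": TCP orientation; "force": force on the tool from outside, world axes, zero at the start; "torque": the same for the moment, N m; "finger_gap": opening from 0.0 (shut) to 1.0 (fully open).
Only numpy, scipy, OpenCV 4.12 (cv2) and the standard library are available. Lean on these libraries where they do the work, as an engineer would, in place of code of your own. Each camera call takes 0.05 s, during which the arm holds its last target.

## Working session

There is one attempt and no reset: what is moved stays moved. The work goes in short steps, Python scripts to look and compute and a tool call to move; the robot and the scene stay as the last step left them, time stands still between calls to the robot, and variables do not carry over. Pictures are saved under pics/ and viewed, and the job is handed in when it is done.

Besides the shell and the picture viewer there is one more tool, called after "Call:" as name([rows], argument=value, ...), one row to a line, values as JSON. jog_arm: Moves the arm, as the interface text tells. Its arguments: {"type":"object","properties":{"plan":{"type":"array","items":{"type":"array","items":{"type":"array","items":{"type":"number","minimum":-1,"maximum":1}}}},"jaw":{"type":"number"},"squeeze":{"type":"number"}},"required":["plan"]}

```bash
ls; mkdir -p pics; cat > h.py <<'E'
import numpy as np, cv2
from station import r
from scipy.spatial.transform import Rotation as R
def snap(name, fn):
    s=r.read_state(); c=r.camera(name)
    cv2.imwrite('pics/'+fn+'.png', c['image'][:,:,::-1])
    np.savez('pics/'+fn+'.npz', s_pos=s['position'], s_rot=s['tcp_rot'], **{k:v for k,v in c.items()})
    return c
def T(s):
    q=s['tcp_rot']; M=np.eye(4); M[:3,:3]=R.from_quat([q[1],q[2],q[3],q[0]]).as_matrix(); M[:3,3]=s['position']; return M
def cloud(c):
    d=c['depth']; h,w=d.shape; f=h/2/np.tan(np.radians(c['vfov'])/2)
    u,v=np.meshgrid(np.arange(w),np.arange(h))
    P=np.stack([(u-c['cx'])/f*d, -(v-c['cy'])/f*d, -d],-1)
    E=np.array(c['extrinsics']); return P@E[:3,:3].T+E[:3,3]
E
python3 - <<'E'
from h import *
print(r.read_state())
for n in ['scene','top','wrist']:
    c=snap(n,n+'0'); print(n,c['vfov'],c['cx'],c['cy'],c.get('extrinsics'),c.get('tool_from_camera'), [k for k in c])
E
```

```text
pics
{'t': 0.0, 'joint_pos': array([-1.55531168e+00,  1.81565564e-01,  1.60801907e+00,  9.48059368e-06,
        1.35377544e+00, -2.06268708e-01]), 'joint_vel': array([ 0.00110101, -0.00015289, -0.00142557, -0.00059465,  0.00068531,
        0.00023054]), 'effort': array([-2.40265044e-04, -4.44875407e+01, -3.51336086e+01, -1.61627950e-04,
        9.09536815e-03, -1.95180252e-05]), 'position': array([ 0.12649456, -0.56034791,  0.23036501]), 'tcp_rot': array([ 0.55185865,  0.44208933,  0.55264912, -0.4411213 ]), 'force': array([ 0.01405057, -0.09062887,  0.01339405]), 'torque': array([ 0.03308976, -0.0037613 , -0.02114375]), 'finger_gap': 1.0010206279518132}
scene 47.68159335063315 319.17113465458675 241.76692807685134 [[-7.39114999e-01 -5.30946686e-01  4.14493227e-01  1.09450027e+00]
 [ 6.73578682e-01 -5.81798708e-01  4.55853072e-01  5.41576866e-01]
 [-8.82054043e-04  6.16121644e-01  7.87650520e-01  1.06870591e+00]
 [ 0.00000000e+00  0.00000000e+00  0.00000000e+00  1.00000000e+00]] None ['image', 'depth', 'vfov', 'cx', 'cy', 'extrinsics']
top 46.42535511762175 320.94558622057804 234.71070910049053 [[-4.86086892e-03  9.85467082e-01 -1.69796941e-01  3.63801918e-01]
 [-9.99718837e-01 -8.48220574e-04  2.36965915e-02  1.06923297e-02]
 [ 2.32081856e-02  1.69864387e-01  9.85194128e-01  1.28475142e+00]
 [ 0.00000000e+00  0.00000000e+00  0.00000000e+00  1.00000000e+00]] None ['image', 'depth', 'vfov', 'cx', 'cy', 'extrinsics']
wrist 65.70646984690485 325.58534100541124 237.60313046117054 None [[ 4.62316868e-04  3.06927232e-01 -9.51732873e-01 -1.42165547e-01]
 [ 4.59814540e-04  9.51732808e-01  3.06927434e-01  7.95883628e-02]
 [ 9.99999787e-01 -5.79518343e-04  2.98872527e-04  9.95168330e-04]
 [ 0.00000000e+00  0.00000000e+00  0.00000000e+00  1.00000000e+00]] ['image', 'depth', 'vfov', 'cx', 'cy', 'tool_from_camera']
```

View pics/scene0.png

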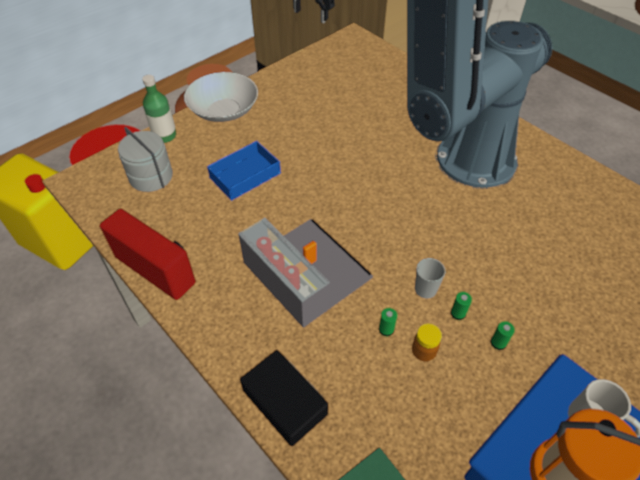

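View pics/top0.png

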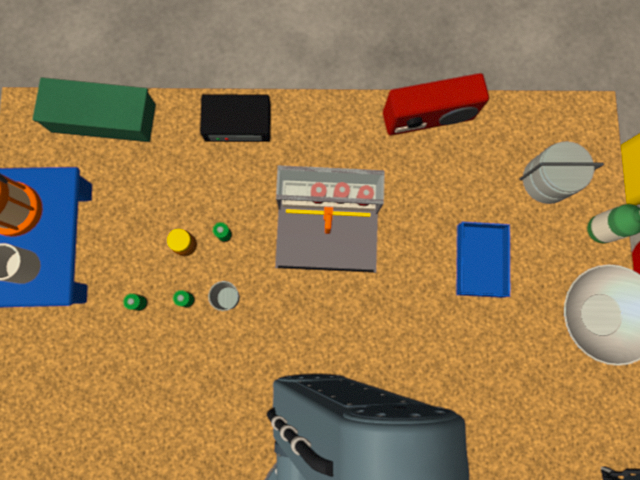

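View pics/wrist0.png

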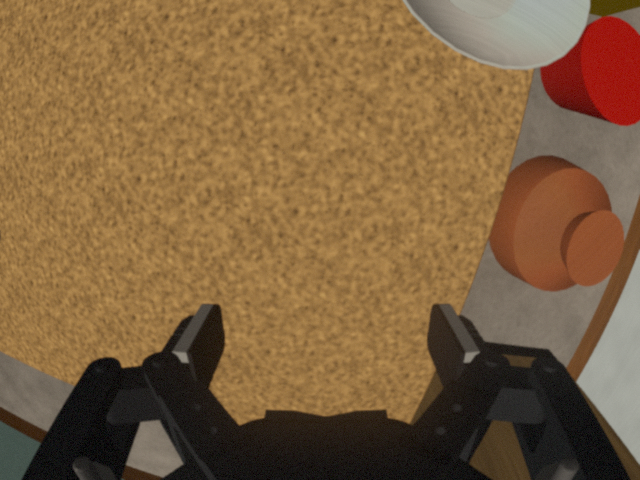

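Top view: three green cells at (222,231), (182,298) and (133,301), the tumbler at (224,296), the jar at (180,241) and the blue box at (484,260). The organiser is around (328,215), with three red cells at (318,190), (341,189) and (366,193). I'll measure these next.

```bash
cat >> h.py <<'E'
def load(fn):
    return dict(np.load('pics/'+fn+'.npz'))
def blobs(c,kind,zmin=-1,zmax=1,amin=15):
    P=cloud(c); hsv=cv2.cvtColor(c['image'],cv2.COLOR_RGB2HSV); H,S,V=[hsv[...,i].astype(int) for i in range(3)]
    m={'green':(H>50)&(H<80)&(S>120),'red':((H<8)|(H>172))&(S>80),'blue':(H>100)&(H<125)&(S>150),'orange':(H>=8)&(H<16)&(S>200)&(V>150),'yellow':(H>=22)&(H<30)&(S>180)&(V>120)}[kind]
    m=m&(c['depth']>0)&(P[...,2]>zmin)&(P[...,2]<zmax)&(P[...,0]<1.0)
    n,l,st,ce=cv2.connectedComponentsWithStats(m.astype(np.uint8))
    out=[]
    for i in range(1,n):
        if st[i,4]>=amin: out.append((ce[i],st[i,4],P[l==i]))
    return out
E
python3 - <<'E'
from h import *
np.set_printoptions(precision=4,suppress=True)
for cam in ['top0','scene0']:
    c=load(cam)
    for k in ['green','red','blue','orange','yellow']:
        for ce,a,Q in blobs(c,k):
            lo,hi=np.percentile(Q,2,axis=0),np.percentile(Q,98,axis=0)
            top=Q[Q[:,2]>hi[2]-0.008]
            print(cam,k,ce.round(),a,lo,hi,'topmid',(top.min(0)+top.max(0))/2,top.mean(0))
E
```

```text
top0 green [ 94. 108.] 5514 [0.8107 0.3791 0.02  ] [0.9185 0.6104 0.0918] topmid [0.8666 0.4976 0.0893] [0.8666 0.4974 0.0875]
top0 green [625. 220.] 731 [ 0.5666 -0.6855  0.107 ] [ 0.6233 -0.6443  0.1744] topmid [ 0.5976 -0.667   0.1742] [ 0.5968 -0.6666  0.1726]
top0 green [591. 232.] 45 [ 0.5685 -0.6612  0.0114] [ 0.6106 -0.6429  0.0245] topmid [ 0.5913 -0.6513  0.0214] [ 0.5895 -0.6482  0.0197]
top0 green [222. 232.] 201 [0.5685 0.1875 0.0195] [0.5999 0.2182 0.071 ] topmid [0.5842 0.2031 0.0673] [0.5845 0.2033 0.0671]
top0 green [183. 299.] 212 [0.4207 0.2681 0.0186] [0.4506 0.2985 0.0713] topmid [0.4357 0.2845 0.0679] [0.4356 0.2835 0.0672]
top0 green [135. 302.] 245 [0.4145 0.3734 0.0163] [0.4445 0.405  0.072 ] topmid [0.4296 0.3895 0.0684] [0.4288 0.3891 0.0674]
top0 red [433. 100.] 3813 [ 0.8263 -0.3799  0.0261] [ 0.918  -0.1708  0.1334] topmid [ 0.8777 -0.2782  0.1312] [ 0.8773 -0.278   0.1293]
top0 red [471. 117.] 16 [ 0.8568 -0.3856  0.0166] [ 0.8656 -0.3673  0.0514] topmid [ 0.8586 -0.3752  0.0496] [ 0.8588 -0.376   0.0485]
top0 red [226. 139.] 16 [0.8045 0.1963 0.0212] [
[... 3510 characters left out ...]
0.0299  0.0933] [ 0.606  -0.0319  0.093 ]
scene0 orange [602. 419.] 557 [0.5733 0.5798 0.2715] [0.6219 0.6487 0.2775] topmid [0.5986 0.6162 0.2747] [0.5922 0.6089 0.2746]
scene0 orange [603. 455.] 2877 [0.5968 0.5907 0.2718] [0.6735 0.6774 0.2774] topmid [0.6321 0.6334 0.2745] [0.6373 0.6371 0.2748]
scene0 orange [539. 461.] 212 [0.6214 0.5764 0.1364] [0.6699 0.6073 0.143 ] topmid [0.6458 0.5924 0.1398] [0.6464 0.5884 0.1395]
scene0 yellow [ 46. 209.] 3645 [ 0.866  -1.3709 -0.7121] [ 0.9977 -1.0783 -0.3614] topmid [ 0.9224 -0.9387 -0.1961] [ 0.9439 -1.2375 -0.3588]
scene0 yellow [429. 335.] 467 [0.5441 0.2738 0.0593] [0.5891 0.3187 0.0785] topmid [0.5668 0.2952 0.0752] [0.5671 0.296  0.0748]
```

```bash
python3 - <<'E'
from h import *
c=load('top0')
im=c['image'][150:285,262:400,::-1]; cv2.imwrite('pics/orgcrop.png',cv2.resize(im,None,fx=5.5,fy=4.4,interpolation=cv2.INTER_CUBIC)[:600,:800])
E
```

```text
(no output)
```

View pics/orgcrop.png

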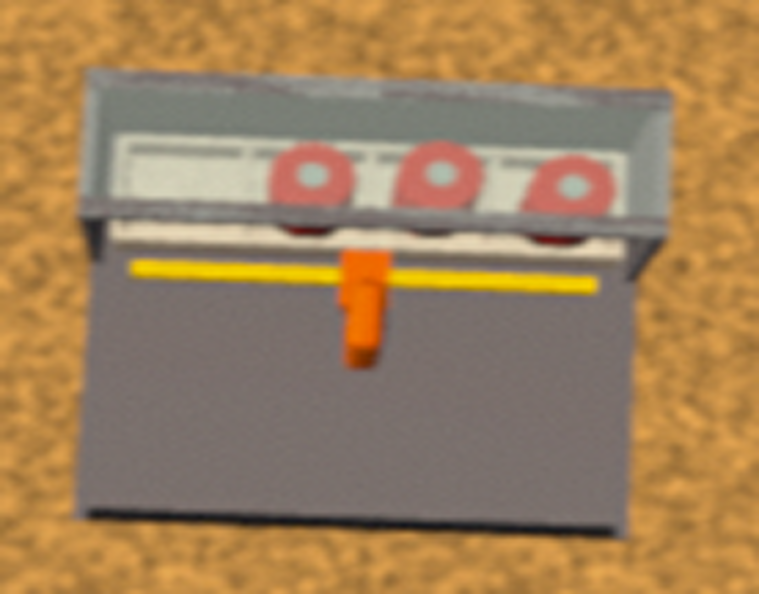

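```bash
cat >> h.py <<'E'
np.set_printoptions(precision=4,suppress=True)
YAW=-2.6
def go(x,y,z,jaw=None):
    """print tool shift (share of .2) to reach TCP x,y,z; jaw = desired angle (deg, mod 180) of tool z in world xy"""
    s=r.read_state(); M=T(s); d=M[:3,:3].T@(np.array([x,y,z])-M[:3,3])
    zz=M[:3,2]; a=np.degrees(np.arctan2(zz[1],zz[0])); tw=None
    if jaw is not None:
        # tool x is down: positive twist about tool x decreases world yaw
        dl=(jaw-a+90)%180-90; tw=-dl/90
        tw=[round(tw,3), round(tw-2*np.sign(tw),3)]
    print('shift',(d/0.2).round(3),'twist',tw,'| pos',s['position'].round(4),'jaw',round(a,1),'gap',round(s['finger_gap'],3),'F',s['force'].round(1),'t',round(s['t'],1),'j6',s['joint_pos'][5].round(2))
E
python3 - <<'E'
from h import *
M=T(r.read_state()); print(M)
go(0.602,-0.032,0.2,87.4)
E
```

```text
[[ 0.      0.9755  0.22    0.1265]
 [ 0.0014  0.22   -0.9755 -0.5605]
 [-1.      0.0003 -0.0014  0.2306]
 [ 0.      0.      0.      1.    ]]
shift [ 0.157  2.9   -2.054] twist [np.float64(0.17), np.float64(-1.83)] | pos [ 0.1265 -0.5605  0.2306] jaw -77.3 gap 0.997 F [-0.6 -0.2  0.5] t 0.1 j6 -0.21
```

Call:
jog_arm([
  [[0,0.82,-0.58,0],[0,0.82,-0.58,0],[0,0.82,-0.58,0],[0,0.82,-0.58,0],[0,0.82,-0.58,0]],
], jaw=0)

```text
t: 0.57
position: [0.2622, -0.4093, 0.2309]
tcp_rot: [0.552, 0.442, 0.552, -0.441]
force: [0.3, -1.2, -0.0]
finger_gap: 1.002
```

Call:
jog_arm([
  [[0,0.82,-0.58,0],[0,0.82,-0.58,0],[0,0.82,-0.58,0],[0,0.82,-0.58,0],[0,0.82,-0.58,0]],
])

```text
t: 0.98
position: [0.3967, -0.26, 0.2313]
tcp_rot: [0.552, 0.442, 0.552, -0.441]
force: [0.4, -1.2, 0.7]
finger_gap: 0.999
```

Call:
jog_arm([
  [[0,0.7,-0.58,0.17],[0,0.7,-0.58,0.17],[0,0.7,-0.58,0.17],[0,0.7,-0.58,0.17],[0,0.7,-0.58,0.17]],
])

```text
t: 1.4
position: [0.5079, -0.1154, 0.2312]
tcp_rot: [0.489, 0.511, 0.489, -0.511]
force: [-0.0, -0.1, -0.3]
finger_gap: 0.999
```

```bash
python3 - <<'E'
from h import *
go(0.54,-0.032,0.23,87.4)
E
```

```text
shift [ 0.006  0.142 -0.424] twist [np.float64(0.001), np.float64(-1.999)] | pos [ 0.5079 -0.1154  0.2312] jaw -92.5 gap 0.999 F [-0.  -0.1 -0.3] t 1.4 j6 1.16
```

Call:
jog_arm([
  [[0,0.14,-0.42,0],[0,0.14,-0.42,0],[0,0.14,-0.42,0],[0,0.14,-0.42,0]],
])

```text
t: 1.73
position: [0.5385, -0.0333, 0.2309]
tcp_rot: [-0.489, -0.51, -0.49, 0.51]
force: [-0.8, -0.4, 0.1]
finger_gap: 0.998
```

```bash
cat >> h.py <<'E'
def wcloud(c,s=None):
    d=c['depth']; h,w=d.shape; f=h/2/np.tan(np.radians(c['vfov'])/2)
    u,v=np.meshgrid(np.arange(w)-c['cx'],np.arange(h)-c['cy']); rr=np.hypot(u,v)+1e-9; th=rr/f
    k=np.tan(th)/rr
    P=np.stack([u*k*d,-v*k*d,-d],-1)
    X=np.array(c['tool_from_camera']); P=P@X[:3,:3].T+X[:3,3]
    M=T(s) if s else T(dict(tcp_rot=c['s_rot'],position=c['s_pos']))
    return P@M[:3,:3].T+M[:3,3]
def wpix(c,pts):
    P=wcloud(c)
    for u,v in pts: print((u,v),P[v,u])
E
python3 - <<'E'
from h import *
c=snap('wrist','w1')
E
```

```text
(no output)
```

View pics/w1.png

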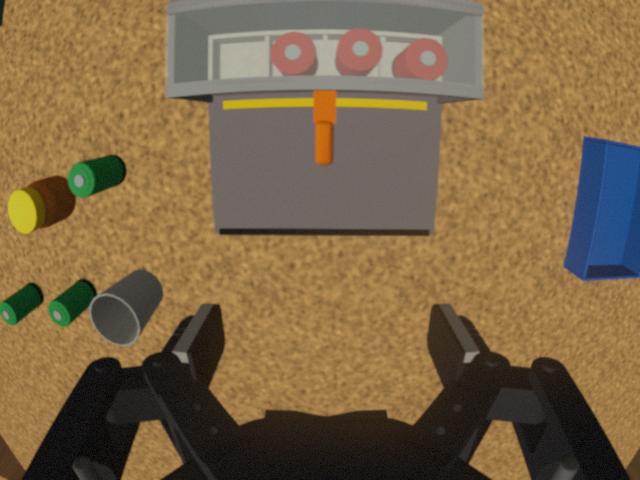

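Wrist view: the orange fin top spans about (316-332, 122-163) and the yellow ridge lies along row 104. The three red cells are at (294,53), (359,50) and (424,60), with the left compartment empty. Measuring from here.

```bash
cat >> h.py <<'E'
def wb(c,kind,zmin=-1,zmax=1,amin=40):
    P=wcloud(c); hsv=cv2.cvtColor(c['image'],cv2.COLOR_RGB2HSV); H,S,V=[hsv[...,i].astype(int) for i in range(3)]
    m={'green':(H>50)&(H<80)&(S>120),'red':((H<8)|(H>172))&(S>80),'blue':(H>100)&(H<125)&(S>150),'orange':(H>=8)&(H<16)&(S>200)&(V>150),'yellow':(H>=22)&(H<30)&(S>180)&(V>120)}[kind]
    m=m&(c['depth']>0)&(P[...,2]>zmin)&(P[...,2]<zmax)
    n,l,st,ce=cv2.connectedComponentsWithStats(m.astype(np.uint8))
    for i in range(1,n):
        if st[i,4]>=amin:
            Q=P[l==i]; lo,hi=np.percentile(Q,2,axis=0),np.percentile(Q,98,axis=0); top=Q[Q[:,2]>hi[2]-0.008]
            print(kind,ce[i].round(),st[i,4],'lo',lo,'hi',hi,'topmid',(np.percentile(top,1,axis=0)+np.percentile(top,99,axis=0))/2)
E
python3 - <<'E'
from h import *
c=load('w1')
wb(c,'orange',0.07); wb(c,'yellow'); wb(c,'green'); wb(c,'red',0.05); wb(c,'blue')
wpix(c,[(226,104),(300,102),(345,102),(424,106),(323,130),(323,158),(215,230),(434,230),(320,231)])
E
```

```text
orange [323. 142.] 577 lo [ 0.5873 -0.04    0.0895] hi [ 0.6188 -0.0291  0.0938] topmid [ 0.6031 -0.0346  0.0914]
yellow [268. 103.] 657 lo [ 0.6351 -0.0241  0.015 ] hi [0.6439 0.0581 0.0184] topmid [0.6395 0.017  0.0167]
yellow [380. 103.] 659 lo [ 0.6301 -0.1316  0.015 ] hi [ 0.6391 -0.0494  0.018 ] topmid [ 0.6346 -0.0905  0.0166]
yellow [ 22. 211.] 973 lo [0.5423 0.2698 0.073 ] hi [0.5864 0.3131 0.076 ] topmid [0.5643 0.2915 0.0743]
green [ 96. 175.] 1488 lo [0.5732 0.1852 0.0104] hi [0.6039 0.2166 0.0683] topmid [0.588  0.2023 0.0647]
green [ 72. 302.] 1102 lo [0.4259 0.266  0.0095] hi [0.4556 0.2955 0.0681] topmid [0.4397 0.2825 0.0643]
green [ 21. 303.] 893 lo [0.4194 0.3714 0.0089] hi [0.4485 0.3977 0.0679] topmid [0.4323 0.3874 0.0644]
red [357.  52.] 1397 lo [ 0.6531 -0.0759  0.111 ] hi [ 0.683  -0.0474  0.1142] topmid [ 0.6679 -0.0617  0.1126]
red [293.  53.] 1255 lo [ 0.6539 -0.0304  0.1111] hi [ 0.6819 -0.0027  0.1143] topmid [ 0.668  -0.0166  0.1127]
red [420.  60.] 1476 lo [ 0.6493 -0.1233  0.111 ] hi [ 0.6766 -0.0871  0.1141] topmid [ 0.663  -0.1051  0.1125]
blue [609. 206.] 7597 lo [ 0.4484 -0.4416  0.0019] hi [ 0.6055 -0.3321  0.0444] topmid [ 0.5269 -0.384   0.0411]
blue [613. 277.] 48 lo [ 0.4449 -0.4109  0.0387] hi [ 0.4488 -0.3513  0.0448] topmid [ 0.4468 -0.3811  0.0425]
(226, 104) [0.642  0.0581 0.0157]
(300, 102) [ 0.638  -0.0138  0.0177]
(345, 102) [ 0.6362 -0.056   0.0172]
(424, 106) [ 0.6322 -0.1324  0.0161]
(323, 130) [ 0.6119 -0.0349  0.0933]
(323, 158) [ 0.5907 -0.0341  0.0927]
(215, 230) [0.5134 0.0842 0.0079]
(434, 230) [ 0.5015 -0.1496 -0.0009]
(320, 231) [ 0.5089 -0.027   0.0119]
```

```bash
python3 -c "
from h import *
go(0.602,-0.0345,0.054,87.4)"
```

```text
shift [ 0.884  0.32  -0.016] twist [np.float64(0.002), np.float64(-1.998)] | pos [ 0.5381 -0.035   0.2309] jaw -92.4 gap 0.997 F [ 0.3 -0.3  0.4] t 1.8 j6 1.33
```

Call:
jog_arm([
  [[0.2,0.32,-0.01,0],[0.4,0.32,-0.01,0],[0.55,0.32,-0.01,0],[0.55,0.32,-0.01,0]],
])

```text
t: 2.12
position: [0.5989, -0.038, 0.1145]
tcp_rot: [-0.485, -0.51, -0.491, 0.514]
force: [-1.8, 0.1, -1.4]
finger_gap: 1.002
```

```bash
python3 -c "
from h import *
go(0.602,-0.0345,0.054,87.4)
snap('wrist','w2')"
```

```text
shift [ 0.302  0.018 -0.018] twist [np.float64(-0.001), np.float64(1.999)] | pos [ 0.5989 -0.038   0.1145] jaw -92.7 gap 1.002 F [-1.8  0.1 -1.4] t 2.1 j6 1.36
```

View pics/w2.png

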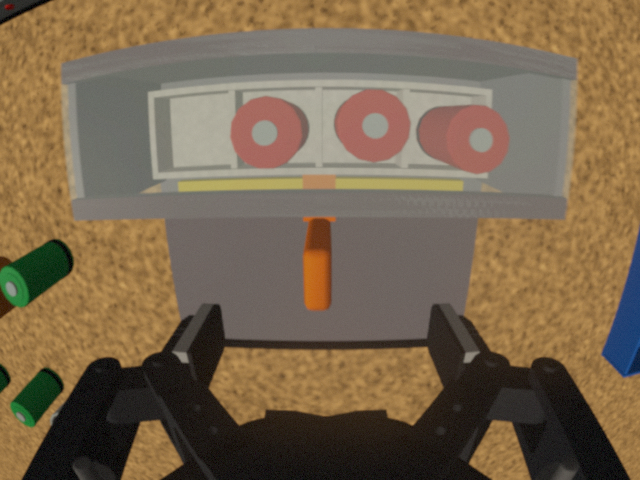

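The fin (col 317) is straight ahead and slightly left of the jaw centre (325). I'll descend with a small correction.

Call:
jog_arm([
  [[0.15,0.01,-0.01,0],[0.3,0.01,-0.01,0],[0.3,0.01,-0.01,0],[0.3,0.01,-0.01,0]],
])

```text
t: 2.5
position: [0.6032, -0.0357, 0.0617]
tcp_rot: [-0.488, -0.511, -0.489, 0.512]
force: [-0.5, -0.4, -0.5]
finger_gap: 1.001
```

Call:
jog_arm([
  [[0,0,0,0],[0,0,0,0],[0,0,0,0],[0,0,0,0],[0,0,0,0]],
], jaw=1, squeeze=60)

```text
t: 2.92
position: [0.605, -0.0349, 0.0625]
tcp_rot: [0.489, 0.511, 0.488, -0.511]
force: [-0.0, 0.1, -0.3]
finger_gap: 0.3
```

Call:
jog_arm([
  [[0,0,0,0],[0,0,0,0],[0,0,0,0],[0,0,0,0],[0,0,0,0]],
])

```text
t: 3.33
position: [0.6047, -0.0343, 0.0621]
tcp_rot: [0.489, 0.511, 0.489, -0.511]
force: [-1.0, 3.1, 5.4]
finger_gap: 0.153
```

Call:
jog_arm([
  [[0,0,0,0],[0,0,0,0],[0.04,-0.01,0,0],[0.04,-0.01,0,0],[0.04,-0.01,0,0]],
], jaw=0.4)

```text
t: 3.75
position: [0.6013, -0.0346, 0.0521]
tcp_rot: [-0.488, -0.511, -0.489, 0.512]
force: [0.1, 0.3, -1.0]
finger_gap: 0.602
```

Call:
jog_arm([
  [[0,0,0,0],[0,0,0,0],[0,0,0,0],[0,0,0,0],[0,0,0,0]],
], jaw=1, squeeze=90)

```text
t: 4.17
position: [0.6025, -0.0342, 0.0536]
tcp_rot: [0.488, 0.511, 0.489, -0.511]
force: [-0.1, 4.0, 2.3]
finger_gap: 0.151
```

Call:
jog_arm([
  [[0,0,0,0],[0,0,0,0],[0,0,0,0],[0,0,0,0]],
])

```text
t: 4.5
position: [0.6025, -0.0342, 0.0535]
tcp_rot: [0.488, 0.511, 0.489, -0.511]
force: [-0.5, 5.0, 3.2]
finger_gap: 0.15
```

Call:
jog_arm([
  [[-0.02,0,0,0],[-0.045,0,0,0],[-0.065,0,0,0],[-0.065,0,0,0],[-0.065,0,0,0]],
])

```text
t: 4.92
position: [0.6018, -0.0342, 0.066]
tcp_rot: [-0.488, -0.511, -0.489, 0.511]
force: [1.1, 4.6, -6.4]
finger_gap: 0.153
```

Call:
jog_arm([
  [[0,-0.02,0,0],[0,-0.06,0,0],[0,-0.11,0,0],[0,-0.16,0,0],[0,-0.2,0,0]],
])

```text
t: 5.33
position: [0.5614, -0.0324, 0.0659]
tcp_rot: [-0.488, -0.511, -0.489, 0.511]
force: [1.9, 4.9, -6.4]
finger_gap: 0.148
```

```bash
python3 -c "
from h import *
go(0.4825,-0.029,0.067,87.4)
snap('wrist','w3')"
```

```text
shift [-0.005 -0.395  0.001] twist [np.float64(0.0), np.float64(-2.0)] | pos [ 0.5614 -0.0324  0.0659] jaw -92.6 gap 0.148 F [ 1.9  4.9 -6.4] t 5.3 j6 1.35
```

View pics/w3.png

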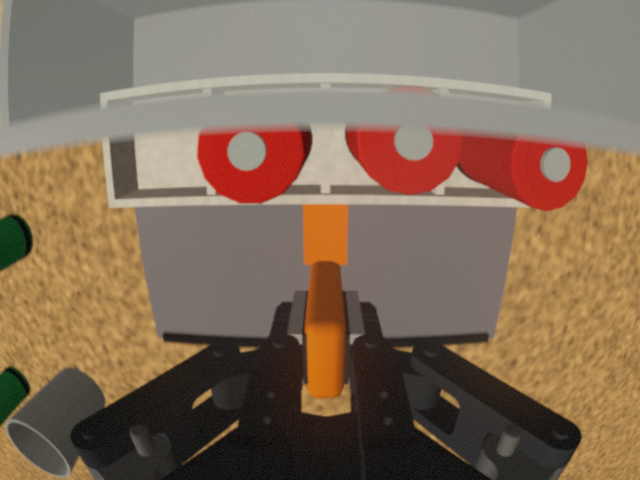

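Drawer is lifted, coming out, cells upright. Continue.

Call:
jog_arm([
  [[0,-0.04,0,0],[0,-0.08,0,0],[0,-0.12,0,0],[0,-0.16,0,0],[0,-0.2,0,0]],
])

```text
t: 5.8
position: [0.5219, -0.0306, 0.0661]
tcp_rot: [0.488, 0.511, 0.489, -0.511]
force: [0.7, 6.5, -6.0]
finger_gap: 0.148
```

Call:
jog_arm([
  [[0,-0.04,0,0],[0,-0.08,0,0],[0,-0.12,0,0],[0,-0.15,0,0],[0,-0.17,0,0]],
])

```text
t: 6.22
position: [0.4875, -0.029, 0.0661]
tcp_rot: [0.488, 0.511, 0.489, -0.511]
force: [1.3, 7.3, -6.8]
finger_gap: 0.153
```

Call:
jog_arm([
  [[0.02,0,0,0],[0.04,0,0,0],[0.06,0,0,0],[0.067,0,0,0],[0.067,0,0,0]],
])

```text
t: 6.63
position: [0.4891, -0.0291, 0.0536]
tcp_rot: [0.489, 0.512, 0.488, -0.511]
force: [0.6, 7.7, -2.0]
finger_gap: 0.152
```

Call:
jog_arm([
  [[0,0,0,0],[0,0,0,0],[0,0,0,0],[0,0,0,0],[0,0,0,0]],
], jaw=0.3)

```text
t: 7.05
position: [0.4888, -0.0301, 0.0532]
tcp_rot: [0.489, 0.511, 0.488, -0.511]
force: [-0.3, 0.2, -0.3]
finger_gap: 0.701
```

Call:
jog_arm([
  [[-0.2,0,0,0],[-0.4,0,0,0],[-0.6,0,0,0],[-0.8,-0.1,0,0],[-0.8,-0.1,0,0]],
], jaw=0)

```text
t: 7.47
position: [0.4709, -0.0298, 0.2206]
tcp_rot: [0.492, 0.513, 0.485, -0.509]
force: [1.3, -0.5, -0.2]
finger_gap: 0.995
```

Call:
jog_arm([
  [[0,0,0,0]],
])

```text
t: 7.55
position: [0.4699, -0.0293, 0.2161]
tcp_rot: [0.491, 0.512, 0.486, -0.51]
force: [0.1, -0.2, -0.4]
finger_gap: 0.999
```

```bash
python3 -c "
from h import *
go(0.4825,-0.029,0.067,87.4)
c=snap('wrist','w4');snap('top','top4')
c=load('w4')
wb(c,'orange',0.07); wb(c,'yellow',0.01,0.02); wb(c,'red',0.05); wb(c,'blue')
"
```

```text
shift [ 0.746  0.058 -0.006] twist [np.float64(-0.0), np.float64(2.0)] | pos [ 0.4699 -0.0293  0.2161] jaw -92.6 gap 0.999 F [ 0.1 -0.2 -0.4] t 7.5 j6 1.3
orange [322. 206.] 574 lo [ 0.4742 -0.0338  0.0897] hi [ 0.504  -0.023   0.0937] topmid [ 0.4892 -0.0283  0.0916]
yellow [324.  33.] 1745 lo [ 0.6296 -0.1289  0.011 ] hi [0.6427 0.0569 0.0182] topmid [ 0.6362 -0.0358  0.0146]
red [359. 106.] 1542 lo [ 0.5461 -0.0754  0.0723] hi [ 0.5779 -0.0434  0.0815] topmid [ 0.5619 -0.0597  0.0798]
red [291. 110.] 1535 lo [ 0.5452 -0.0246  0.0775] hi [0.5768 0.0076 0.0817] topmid [ 0.561  -0.0084  0.0798]
red [425. 114.] 1612 lo [ 0.5393 -0.1277  0.0545] hi [ 0.5706 -0.0955  0.0815] topmid [ 0.5552 -0.1121  0.0783]
blue [614. 153.] 7173 lo [ 0.4484 -0.4284  0.0018] hi [ 0.6062 -0.3305  0.0445] topmid [ 0.5275 -0.36    0.0411]
```

View pics/w4.png

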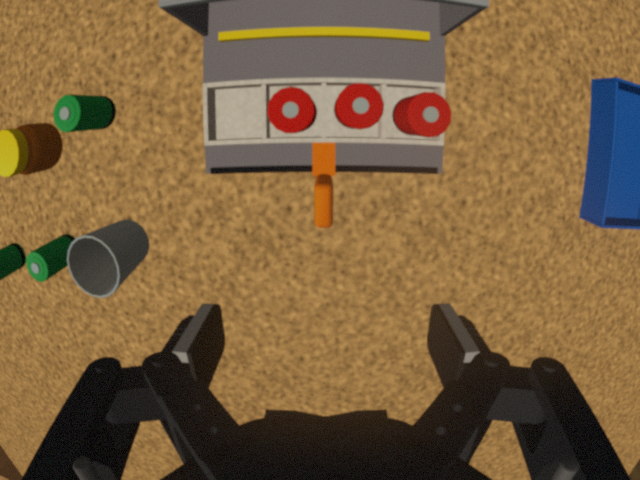

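Drawer is out: fin top at (323,203), red cells at (291,110), (360,106) and (425,114), left compartment empty. Now I'll turn the jaws along x and go above the middle-left cell.

Call:
jog_arm([
  [[0,0.15,-0.04,-0.07],[0,0.3,-0.08,-0.15],[0,0.45,-0.12,-0.23],[0,0.45,-0.12,-0.31],[0,0.45,-0.12,-0.38]],
])

```text
t: 8.07
position: [0.5595, -0.0082, 0.2091]
tcp_rot: [0.617, 0.342, 0.62, -0.343]
force: [0.0, -1.0, -0.3]
finger_gap: 0.996
```

Call:
jog_arm([
  [[0,0,0,-0.07],[0,0,0,-0.15],[0,0,0,-0.23],[0,0,0,-0.31],[0,0,0,-0.38]],
])

```text
t: 8.48
position: [0.5585, -0.0086, 0.2098]
tcp_rot: [0.69, 0.146, 0.694, -0.146]
force: [0.3, -0.5, -0.3]
finger_gap: 0.998
```

Call:
jog_arm([
  [[0,0,0,-0.07],[0,0,0,-0.15],[0,0,0,-0.24],[0,0,0,-0.24]],
])

```text
t: 8.82
position: [0.5585, -0.0086, 0.21]
tcp_rot: [0.705, 0.015, 0.709, -0.014]
force: [-0.7, -0.5, 0.1]
finger_gap: 1.002
```

```bash
python3 -c "
from h import *
go(0.562,-0.0075,0.046,-2.6)
"
```

```text
shift [0.82  0.006 0.021] twist [np.float64(0.003), np.float64(-1.997)] | pos [ 0.5585 -0.0086  0.21  ] jaw -2.3 gap 1.002 F [-0.7 -0.5  0.1] t 8.8 j6 -0.19
```

Call:
jog_arm([
  [[0.2,0.01,0.02,0],[0.4,0.01,0.02,0],[0.6,0.01,0.02,0],[0.75,0.01,0.02,0],[0.81,0.01,0.02,0]],
])

```text
t: 9.23
position: [0.5588, -0.006, 0.0443]
tcp_rot: [0.703, 0.018, 0.711, -0.016]
force: [-1.3, 0.3, -0.8]
finger_gap: 1.001
```

Call:
jog_arm([
  [[0,0,0,0],[0,0,0,0],[0,0,0,0],[0,0,0,0],[0,0,0,0]],
], jaw=1, squeeze=45)

```text
t: 9.65
position: [0.5654, -0.0073, 0.0533]
tcp_rot: [0.708, 0.016, 0.705, -0.016]
force: [0.1, 0.0, 2.8]
finger_gap: 0.415
```

Call:
jog_arm([
  [[0,0,0,0],[0,0,0,0],[0,0,0,0]],
])

```text
t: 9.9
position: [0.5654, -0.0073, 0.0532]
tcp_rot: [0.708, 0.016, 0.705, -0.016]
force: [-0.5, 0.2, 6.9]
finger_gap: 0.412
```

Call:
jog_arm([
  [[-0.1,0,0,0],[-0.25,0,0,0],[-0.4,0,0,0],[-0.55,0,0,0],[-0.55,0,0,0]],
])

```text
t: 10.32
position: [0.5677, -0.0077, 0.1684]
tcp_rot: [0.711, 0.015, 0.703, -0.017]
force: [2.0, 0.4, 0.3]
finger_gap: 0.415
```

```bash
cat >> h.py <<'E'
def box(c,wrist=False):
    P=wcloud(c) if wrist else cloud(c)
    hsv=cv2.cvtColor(c['image'],cv2.COLOR_RGB2HSV); H,S,V=[hsv[...,i].astype(int) for i in range(3)]
    m=(H>100)&(H<125)&(S>150)&(P[...,2]>0.036)&(P[...,2]<0.055)&(P[...,1]<-0.2)&(c['depth']>0)
    Q=P[m][:,:2]
    (cx,cy),sz,an=cv2.minAreaRect((Q*1000).astype(np.float32)); print('box',len(Q),cx,cy,sz,an)
E
python3 -c "
from h import *
box(load('top0')); c=snap('top','top5'); box(c); c=snap('scene','sc5'); box(c)
go(0.527,-0.387,0.163)
"
```

```text
box 497 522.7889404296875 -387.184814453125 (111.77342224121094, 162.94447326660156) 86.5334701538086
box 492 522.8197021484375 -387.11273193359375 (110.43115997314453, 162.92739868164062) 86.8659896850586
box 418 527.9536743164062 -385.5581970214844 (115.00992584228516, 165.12762451171875) 87.75377655029297
shift [ 0.001 -1.906 -0.103] twist None | pos [ 0.5647 -0.0072  0.163 ] jaw -2.6 gap 0.412 F [-0.8  0.  -1.3] t 10.4 j6 -0.18
```

Call:
jog_arm([
  [[0,-0.2,0,0],[0,-0.4,0,0],[0,-0.6,0,0],[0,-0.8,0,0],[0,-1,0,0]],
])

```text
t: 10.83
position: [0.5532, -0.2078, 0.1591]
tcp_rot: [0.706, 0.016, 0.708, -0.015]
force: [1.1, 0.3, -1.4]
finger_gap: 0.413
```

Call:
jog_arm([
  [[0,-0.2,0.02,0],[0,-0.4,0.04,0],[0,-0.6,0.06,0],[0,-0.8,0.08,0],[0,-1,0.08,0]],
])

```text
t: 11.25
position: [0.5607, -0.4084, 0.1586]
tcp_rot: [0.706, 0.017, 0.708, -0.015]
force: [0.7, -0.5, -0.7]
finger_gap: 0.413
```

```bash
python3 -c "
from h import *
c=snap('top','top6'); box(c)
go(0.564,-0.4135,0.05,-2.6)
"
```

```text
box 198 560.419189453125 -350.016845703125 (72.38014221191406, 156.23687744140625) 52.73771667480469
shift [0.543 0.019 0.026] twist [np.float64(-0.003), np.float64(1.997)] | pos [ 0.5588 -0.4166  0.1586] jaw -2.9 gap 0.41 F [-4.3 -3.1 -0.2] t 11.3 j6 -0.76
```

Call:
jog_arm([
  [[0.15,0.02,0.02,0],[0.3,0.02,0.02,0],[0.45,0.02,0.02,0],[0.54,0.02,0.02,0],[0.54,0.02,0.02,0]],
])

```text
t: 11.72
position: [0.5617, -0.3998, 0.0454]
tcp_rot: [0.704, 0.019, 0.71, -0.013]
force: [-1.9, 0.9, -2.4]
finger_gap: 0.41
```

Call:
jog_arm([
  [[0,0,0,0]],
])

```text
t: 11.8
position: [0.5643, -0.402, 0.0504]
tcp_rot: [0.706, 0.017, 0.708, -0.015]
force: [0.8, 0.1, 0.0]
finger_gap: 0.407
```

```bash
python3 -c "
from h import *
go(0.564,-0.4135,0.05,-2.6)
c=snap('wrist','w6'); c=snap('scene','sc6')
"
```

```text
shift [ 0.002 -0.058  0.001] twist [np.float64(-0.0), np.float64(2.0)] | pos [ 0.5643 -0.402   0.0504] jaw -2.6 gap 0.407 F [0.8 0.1 0. ] t 11.8 j6 -0.74
```

View pics/w6.png

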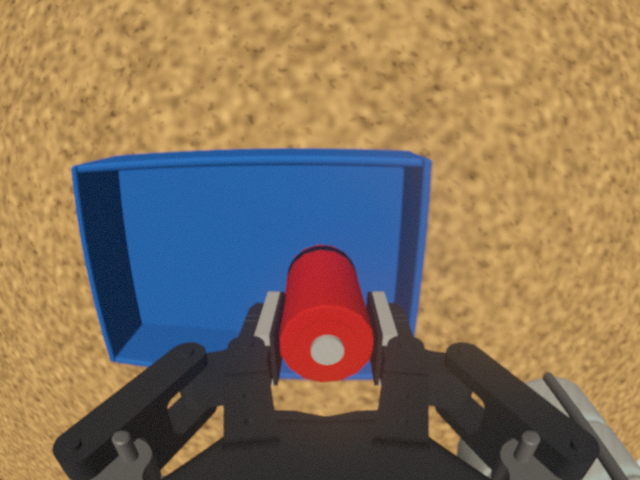

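The cell hangs inside the box near its far-right corner, clear of the walls. Shift it slightly and release.

Call:
jog_arm([
  [[0,-0.045,0,0],[0.01,-0.045,0,0],[0.01,-0.045,0,0]],
])

```text
t: 12.15
position: [0.5657, -0.4137, 0.0522]
tcp_rot: [0.708, 0.016, 0.706, -0.017]
force: [-0.4, -0.8, -1.2]
finger_gap: 0.409
```

Call:
jog_arm([
  [[0,0,0,0],[0,0,0,0],[0,0,0,0],[0,0,0,0],[0,0,0,0]],
], jaw=0.35)

```text
t: 12.57
position: [0.5653, -0.4124, 0.051]
tcp_rot: [0.707, 0.016, 0.707, -0.016]
force: [0.2, -0.1, -0.4]
finger_gap: 0.649
```

Call:
jog_arm([
  [[-0.2,0,0,0],[-0.4,0,0,0],[-0.6,0,0,0],[-0.75,0,0,0],[-0.75,0,0,0]],
])

```text
t: 12.98
position: [0.5684, -0.4154, 0.2107]
tcp_rot: [0.711, 0.012, 0.703, -0.019]
force: [0.7, -0.8, 0.7]
finger_gap: 0.647
```

```bash
python3 -c "
from h import *
go(0.561,-0.0585,0.19,-2.6)
c=snap('wrist','w7'); wb(c|{'s_pos':r.read_state()['position'],'s_rot':r.read_state()['tcp_rot']},'red')
"
```

```text
shift [ 0.085  1.782 -0.118] twist [np.float64(0.0), np.float64(-2.0)] | pos [ 0.5684 -0.4154  0.2107] jaw -2.6 gap 0.647 F [ 0.7 -0.8  0.7] t 13.0 j6 -0.75
red [606.  71.] 5509 lo [ 0.8287 -0.3858  0.0046] hi [ 0.8665 -0.2074  0.1119] topmid [ 0.8358 -0.2431  0.1113]
red [315. 212.] 1713 lo [ 0.546  -0.4275  0.0128] hi [ 0.5768 -0.3953  0.0686] topmid [ 0.5613 -0.4122  0.0659]
red [459. 432.] 210 lo [ 0.8971 -1.1892 -0.3563] hi [ 0.9446 -1.1401 -0.3355] topmid [ 0.9069 -1.1261 -0.3061]
```

View pics/w7.png

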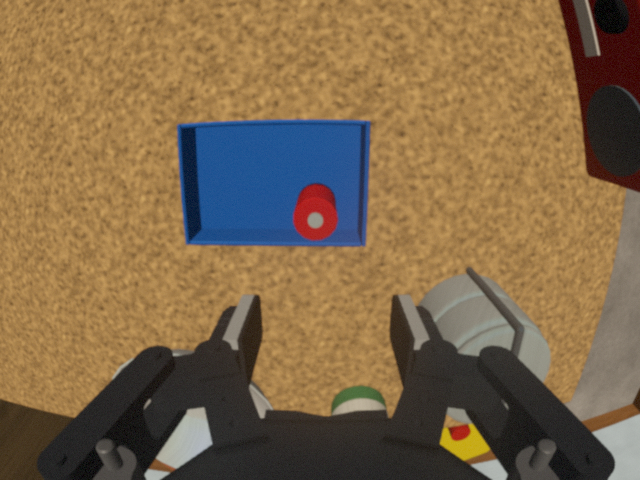

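First dead cell is standing in the box at (315,212). Next, the compartment 2 cell.

Call:
jog_arm([
  [[0,0.2,-0.01,0],[0,0.4,-0.02,0],[0,0.6,-0.04,0],[0,0.8,-0.05,0],[0,0.9,-0.06,0]],
], jaw=0)

```text
t: 13.45
position: [0.5603, -0.2272, 0.199]
tcp_rot: [0.706, 0.016, 0.708, -0.014]
force: [0.9, 0.7, 0.1]
finger_gap: 0.999
```

Call:
jog_arm([
  [[0,0.2,-0.01,0],[0,0.4,-0.02,0],[0,0.6,-0.02,0],[0,0.8,-0.02,0],[0,0.88,-0.02,0]],
])

```text
t: 13.87
position: [0.5641, -0.0511, 0.1994]
tcp_rot: [0.706, 0.016, 0.708, -0.014]
force: [-0.1, -0.6, -0.0]
finger_gap: 0.998
```

Call:
jog_arm([
  [[0,0,0,0],[0,0,0,0]],
])

```text
t: 14.03
position: [0.5647, -0.055, 0.1998]
tcp_rot: [0.706, 0.015, 0.708, -0.015]
force: [0.1, -0.8, -0.8]
finger_gap: 0.998
```

```bash
python3 -c "
from h import *
go(0.5615,-0.0587,0.052,-2.6)
"
```

```text
shift [ 0.739 -0.019 -0.014] twist [np.float64(0.002), np.float64(-1.998)] | pos [ 0.5647 -0.055   0.1998] jaw -2.5 gap 0.998 F [ 0.1 -0.8 -0.8] t 14.0 j6 -0.26
```

Call:
jog_arm([
  [[0.2,-0.02,-0.01,0],[0.4,-0.02,-0.01,0],[0.6,-0.02,-0.01,0],[0.74,-0.02,-0.01,0],[0.74,-0.02,-0.01,0]],
])

```text
t: 14.45
position: [0.5575, -0.0601, 0.0457]
tcp_rot: [0.702, 0.018, 0.711, -0.016]
force: [-1.8, 0.7, -0.4]
finger_gap: 0.998
```

Call:
jog_arm([
  [[0,0,0,0],[0,0,0,0],[0,0,0,0],[0,0,0,0],[0,0,0,0]],
], jaw=1)

```text
t: 14.87
position: [0.565, -0.0607, 0.0553]
tcp_rot: [0.708, 0.016, 0.705, -0.016]
force: [-0.1, -0.5, 5.4]
finger_gap: 0.408
```

Call:
jog_arm([
  [[0,0,0,0],[0,0,0,0]],
])

```text
t: 15.03
position: [0.565, -0.0606, 0.0553]
tcp_rot: [0.708, 0.015, 0.705, -0.016]
force: [-0.7, -1.0, 7.3]
finger_gap: 0.41
```

Call:
jog_arm([
  [[-0.1,0,0,0],[-0.25,0,0,0],[-0.4,0,0,0],[-0.55,0,0,0],[-0.55,0,0,0]],
])

```text
t: 15.45
position: [0.5673, -0.0611, 0.1706]
tcp_rot: [0.711, 0.015, 0.703, -0.017]
force: [1.7, -0.6, -0.1]
finger_gap: 0.407
```

```bash
python3 -c "
from h import *
c=snap('top','top8'); box(c); c=snap('scene','sc8'); box(c)
go(0.485,-0.4075,0.163,-2.6)
"
```

```text
box 488 522.804443359375 -388.3225402832031 (113.35086822509766, 162.9899444580078) 86.8050308227539
box 377 528.3762817382812 -385.41619873046875 (116.57398223876953, 163.99267578125) 86.35785675048828
shift [ 0.011 -1.752 -0.318] twist [np.float64(0.0), np.float64(-2.0)] | pos [ 0.5643 -0.0602  0.165 ] jaw -2.6 gap 0.403 F [ 0.1 -0.4 -2.8] t 15.6 j6 -0.27
```

Call:
jog_arm([
  [[0,-0.2,-0.03,0],[0,-0.4,-0.07,0],[0,-0.6,-0.1,0],[0,-0.8,-0.14,0],[0,-0.95,-0.18,0]],
])

```text
t: 15.97
position: [0.5169, -0.2502, 0.1611]
tcp_rot: [0.706, 0.017, 0.708, -0.016]
force: [0.5, -0.6, -1.6]
finger_gap: 0.408
```

Call:
jog_arm([
  [[0,-0.2,-0.04,0],[0,-0.4,-0.08,0],[0,-0.6,-0.12,0],[0,-0.8,-0.14,0],[0,-0.8,-0.14,0]],
])

```text
t: 16.38
position: [0.4805, -0.4133, 0.1611]
tcp_rot: [0.706, 0.017, 0.707, -0.019]
force: [-0.4, 1.0, -0.7]
finger_gap: 0.406
```

Call:
jog_arm([
  [[0.1,0,0,0],[0.1,0,0,0]],
])

```text
t: 16.55
position: [0.4809, -0.405, 0.1376]
tcp_rot: [0.705, 0.019, 0.709, -0.014]
force: [-1.5, 0.5, -2.5]
finger_gap: 0.406
```

```bash
python3 -c "
from h import *
c=snap('wrist','w9'); box(load('w9'),True); wb(load('w9'),'red')
go(0.485,-0.4085,0.052,-2.6)
"
```

```text
box 2804 525.6951904296875 -388.5418395996094 (107.90174865722656, 162.7624053955078) 86.71558380126953
red [445. 249.] 3087 lo [ 0.5452 -0.4283  0.0162] hi [ 0.5779 -0.3968  0.0722] topmid [ 0.562  -0.4133  0.0689]
red [325. 310.] 9152 lo [ 0.465  -0.4185  0.108 ] hi [ 0.4996 -0.3865  0.1688] topmid [ 0.4826 -0.4037  0.1681]
shift [ 0.434 -0.021  0.021] twist [np.float64(-0.0), np.float64(2.0)] | pos [ 0.4813 -0.4046  0.1389] jaw -2.6 gap 0.405 F [-0.3  0.  -1.9] t 16.6 j6 -0.84
```

View pics/w9.png

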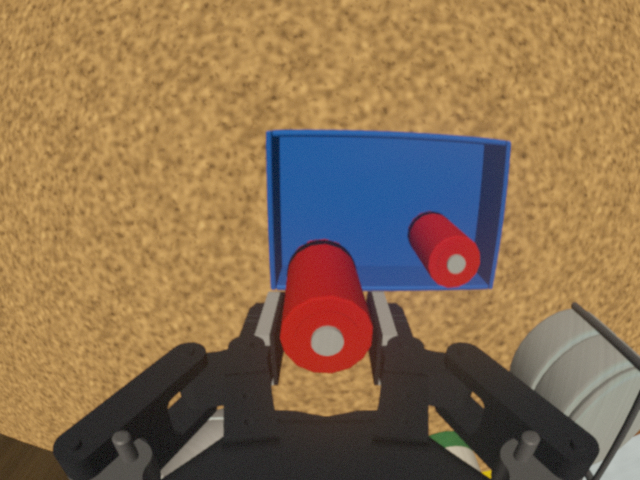

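The box spans about (268-508, 132-290) and has not moved. The held cell is over its near-right corner; lowering it.

Call:
jog_arm([
  [[0.15,-0.025,0.03,0],[0.3,-0.025,0.03,0],[0.43,-0.025,0.03,0],[0.43,-0.025,0.03,0],[0.43,-0.025,0.03,0]],
])

```text
t: 17.02
position: [0.4884, -0.4099, 0.0554]
tcp_rot: [0.706, 0.017, 0.708, -0.014]
force: [0.1, -0.1, -0.8]
finger_gap: 0.412
```

Call:
jog_arm([
  [[0,0,0,0],[0,0,0,0],[0,0,0,0],[0,0,0,0],[0,0,0,0]],
], jaw=0.35)

```text
t: 17.43
position: [0.4897, -0.4127, 0.0583]
tcp_rot: [0.707, 0.015, 0.706, -0.017]
force: [-0.2, 0.7, -0.2]
finger_gap: 0.651
```

Call:
jog_arm([
  [[-0.2,0,0,0],[-0.4,0,0,0],[-0.6,0,0,0],[-0.75,0,0,0],[-0.75,0,0,0]],
])

```text
t: 17.85
position: [0.4921, -0.4154, 0.2164]
tcp_rot: [0.71, 0.012, 0.704, -0.02]
force: [-0.3, -1.4, 0.4]
finger_gap: 0.647
```

```bash
python3 -c "
from h import *
c=snap('wrist','w10'); box(load('w10'),True); wb(load('w10'),'red')
go(0.557,-0.111,0.2,-2.6)
"
```

```text
box 1670 525.3008422851562 -388.9033508300781 (107.13815307617188, 161.58766174316406) 86.68059539794922
red [625.  72.] 2408 lo [ 0.8265 -0.3832  0.0064] hi [ 0.8667 -0.1863  0.0616] topmid [ 0.83   -0.2056  0.0605]
red [316. 206.] 1636 lo [ 0.4715 -0.4252  0.0179] hi [ 0.5022 -0.3931  0.0725] topmid [ 0.4867 -0.4099  0.0698]
red [403. 206.] 1724 lo [ 0.5452 -0.4286  0.0148] hi [ 0.577  -0.3968  0.0725] topmid [ 0.5618 -0.4137  0.0692]
shift [0.054 1.53  0.26 ] twist [np.float64(0.0), np.float64(-2.0)] | pos [ 0.4911 -0.4142  0.2127] jaw -2.6 gap 0.649 F [ 0.3  0.3 -0.4] t 17.9 j6 -0.84
```

Both are standing in the box. Third dead cell (compartment 1).

Call:
jog_arm([
  [[0,0.2,0.03,0],[0,0.4,0.06,0],[0,0.6,0.09,0],[0,0.75,0.12,0],[0,0.8,0.14,0]],
], jaw=0)

```text
t: 18.32
position: [0.5242, -0.2487, 0.2056]
tcp_rot: [0.706, 0.016, 0.708, -0.014]
force: [0.1, -0.3, -0.6]
finger_gap: 1.001
```

Call:
jog_arm([
  [[0,0.2,0.03,0],[0,0.4,0.06,0],[0,0.6,0.1,0],[0,0.73,0.12,0],[0,0.73,0.12,0]],
])

```text
t: 18.73
position: [0.5551, -0.1041, 0.206]
tcp_rot: [0.707, 0.015, 0.707, -0.014]
force: [-0.1, -0.8, -0.1]
finger_gap: 1.0
```

Call:
jog_arm([
  [[0,0,0,0],[0,0,0,0]],
])

```text
t: 18.9
position: [0.5547, -0.1094, 0.2063]
tcp_rot: [0.707, 0.016, 0.707, -0.016]
force: [1.1, -0.3, -0.2]
finger_gap: 1.001
```

```bash
python3 -c "
from h import *
go(0.557,-0.1115,0.052,-2.6)
c=snap('wrist','w11')
"
```

```text
shift [ 0.771 -0.01   0.012] twist [np.float64(0.0), np.float64(-2.0)] | pos [ 0.5547 -0.1094  0.2063] jaw -2.6 gap 1.001 F [ 1.1 -0.3 -0.2] t 18.9 j6 -0.36
```

View pics/w11.png

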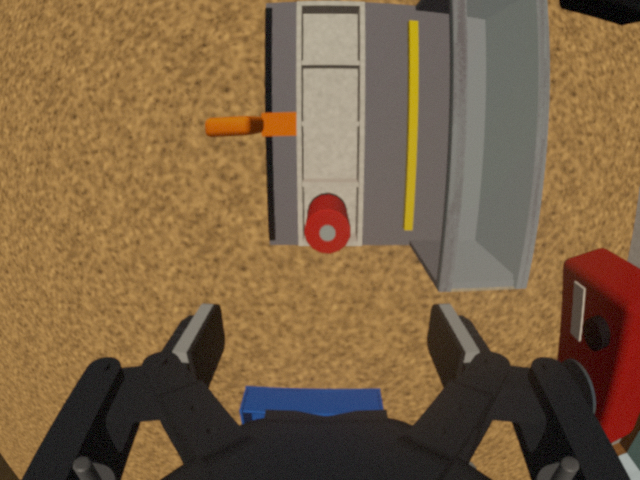

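The last red cell, at (328,230), is aligned between the jaws; compartments 2-4 are empty. Descending.

Call:
jog_arm([
  [[0.2,-0.01,0.02,0],[0.4,-0.01,0.02,0],[0.6,-0.01,0.02,0],[0.75,-0.01,0.02,0],[0.77,-0.01,0.02,0]],
])

```text
t: 19.37
position: [0.5539, -0.1108, 0.0465]
tcp_rot: [0.703, 0.018, 0.711, -0.016]
force: [-0.6, 0.2, -1.4]
finger_gap: 0.996
```

Call:
jog_arm([
  [[0,0,0,0],[0,0,0,0],[0,0,0,0],[0,0,0,0],[0,0,0,0]],
], jaw=1)

```text
t: 19.78
position: [0.5606, -0.1117, 0.0554]
tcp_rot: [0.708, 0.015, 0.705, -0.017]
force: [-0.7, -0.4, 5.9]
finger_gap: 0.41
```

Call:
jog_arm([
  [[0,0,0,0],[0,0,0,0]],
])

```text
t: 19.95
position: [0.5607, -0.1116, 0.0554]
tcp_rot: [0.708, 0.015, 0.705, -0.017]
force: [-0.4, -0.1, 7.8]
finger_gap: 0.409
```

Call:
jog_arm([
  [[-0.1,0,0,0],[-0.25,0,0,0],[-0.4,0,0,0],[-0.55,0,0,0],[-0.55,0,0,0]],
])

```text
t: 20.37
position: [0.5629, -0.1122, 0.1706]
tcp_rot: [0.711, 0.014, 0.703, -0.017]
force: [1.4, -1.7, 0.1]
finger_gap: 0.411
```

```bash
python3 -c "
from h import *
c=snap('top','top12'); box(c); c=snap('scene','sc12'); box(c)
go(0.525,-0.366,0.163,-2.6)
"
```

```text
box 474 522.7842407226562 -387.15765380859375 (111.85536193847656, 163.5435791015625) 86.0367431640625
box 342 527.23876953125 -386.1712646484375 (116.56359100341797, 164.5086669921875) 86.04410552978516
shift [ 0.011 -1.281 -0.118] twist [np.float64(0.0), np.float64(-2.0)] | pos [ 0.56   -0.1112  0.1649] jaw -2.6 gap 0.409 F [-1.5  0.4 -2. ] t 20.5 j6 -0.36
```

Call:
jog_arm([
  [[0,-0.2,-0.02,0],[0,-0.4,-0.04,0],[0,-0.6,-0.06,0],[0,-0.65,-0.06,0]],
])

```text
t: 20.8
position: [0.5392, -0.2447, 0.1613]
tcp_rot: [0.706, 0.017, 0.708, -0.017]
force: [0.7, -0.7, -1.7]
finger_gap: 0.409
```

Call:
jog_arm([
  [[0,-0.2,-0.02,0],[0,-0.4,-0.04,0],[0,-0.6,-0.06,0],[0,-0.63,-0.06,0],[0,-0.63,-0.06,0]],
])

```text
t: 21.22
position: [0.5218, -0.3675, 0.1609]
tcp_rot: [0.706, 0.018, 0.708, -0.017]
force: [0.3, 0.7, -1.8]
finger_gap: 0.41
```

Call:
jog_arm([
  [[0.1,0,0,0],[0.1,0,0,0],[0.1,0,0,0]],
])

```text
t: 21.47
position: [0.5224, -0.3627, 0.1406]
tcp_rot: [0.706, 0.017, 0.708, -0.014]
force: [0.6, 0.8, -1.8]
finger_gap: 0.407
```

```bash
python3 -c "
from h import *
c=snap('wrist','w13'); box(load('w13'),True); wb(load('w13'),'red')
go(0.525,-0.366,0.054,-2.6)
"
```

```text
box 2726 526.1608276367188 -388.96783447265625 (109.9214859008789, 162.4503173828125) 86.8266830444336
red [329. 311.] 11675 lo [ 0.4812 -0.4037  0.0204] hi [ 0.5735 -0.3466  0.1781] topmid [ 0.5237 -0.3607  0.1838]
shift [ 0.439 -0.013  0.011] twist [np.float64(0.001), np.float64(-1.999)] | pos [ 0.5231 -0.3635  0.1419] jaw -2.5 gap 0.406 F [ 0.6  0.5 -2. ] t 21.5 j6 -0.75
```

View pics/w13.png

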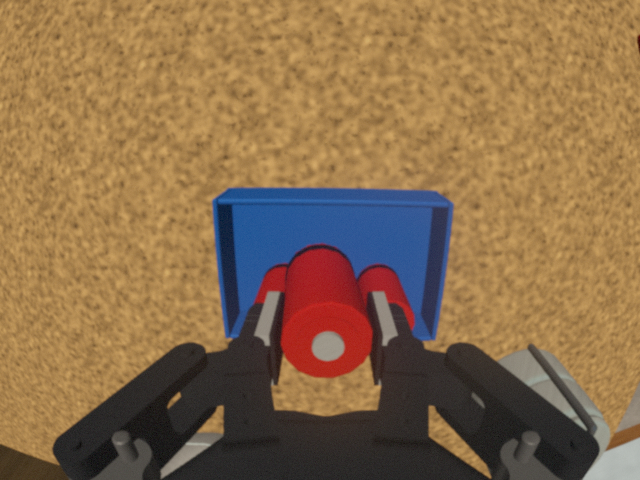

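The held cell is in front of the two boxed ones and will fit. Lowering it.

Call:
jog_arm([
  [[0.15,0,0.01,0],[0.3,0,0.01,0],[0.43,0,0.01,0],[0.43,0,0.01,0],[0.43,0,0.01,0]],
])

```text
t: 21.93
position: [0.5249, -0.3641, 0.0562]
tcp_rot: [0.706, 0.016, 0.708, -0.015]
force: [0.0, 0.3, -1.0]
finger_gap: 0.408
```

Call:
jog_arm([
  [[0,0,0,0],[0,0,0,0],[0,0,0,0],[0,0,0,0],[0,0,0,0]],
], jaw=0.3)

```text
t: 22.35
position: [0.5259, -0.3662, 0.0582]
tcp_rot: [0.707, 0.015, 0.706, -0.017]
force: [1.3, 0.8, 0.0]
finger_gap: 0.697
```

Call:
jog_arm([
  [[-0.2,0,0,0],[-0.4,0,0,0],[-0.6,0,0,0],[-0.8,0,0,0],[-0.8,0,0,0]],
])

```text
t: 22.77
position: [0.5289, -0.3691, 0.228]
tcp_rot: [0.711, 0.012, 0.703, -0.02]
force: [1.1, -0.5, 1.0]
finger_gap: 0.7
```

```bash
python3 -c "
from h import *
c=snap('wrist','w14'); box(load('w14'),True); wb(load('w14'),'red')
c=snap('top','top14'); c=snap('scene','sc14')
for n in ['top14','scene14'][:1]:
  for ce,a,Q in blobs(load(n),'green'): print(ce,np.percentile(Q,50,axis=0))
go(0.588,0.203,0.2,-2.6)
"
```

```text
box 1731 526.205078125 -388.047119140625 (108.50750732421875, 161.52943420410156) 87.09683990478516
red [612.  95.] 4735 lo [ 0.8262 -0.3854  0.0089] hi [ 0.8671 -0.1826  0.1022] topmid [ 0.831  -0.2139  0.1016]
red [314. 205.] 1509 lo [ 0.5073 -0.3813  0.0186] hi [ 0.5379 -0.3493  0.0726] topmid [ 0.5225 -0.3659  0.0695]
red [279. 251.] 1641 lo [ 0.4723 -0.4245  0.0142] hi [ 0.5037 -0.393   0.0723] topmid [ 0.4874 -0.4097  0.0692]
red [360. 252.] 1628 lo [ 0.5462 -0.4283  0.0146] hi [ 0.5776 -0.3966  0.0724] topmid [ 0.5624 -0.4134  0.0695]
red [467. 437.] 109 lo [ 0.9006 -1.1921 -0.3333] hi [ 0.9505 -1.1579 -0.3273] topmid [ 0.9256 -1.176  -0.3302]
[ 93.4389 108.2658] [0.859  0.492  0.0867]
[632.7222 207.1111] [ 0.6198 -0.6746  0.1424]
[221.9752 231.7673] [0.5799 0.1992 0.0656]
[183.4502 298.5877] [0.434  0.2773 0.0656]
[135.0244 301.7561] [0.4276 0.3817 0.0648]
shift [0.085 2.855 0.184] twist [np.float64(0.0), np.float64(-2.0)] | pos [ 0.5254 -0.3657  0.2176] jaw -2.6 gap 0.698 F [-0.5 -0.5 -0.9] t 22.9 j6 -0.75
```

View pics/w14.png

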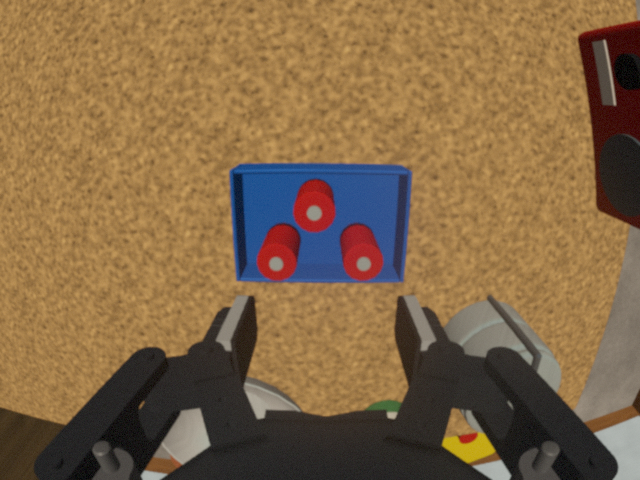

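View pics/top14.png

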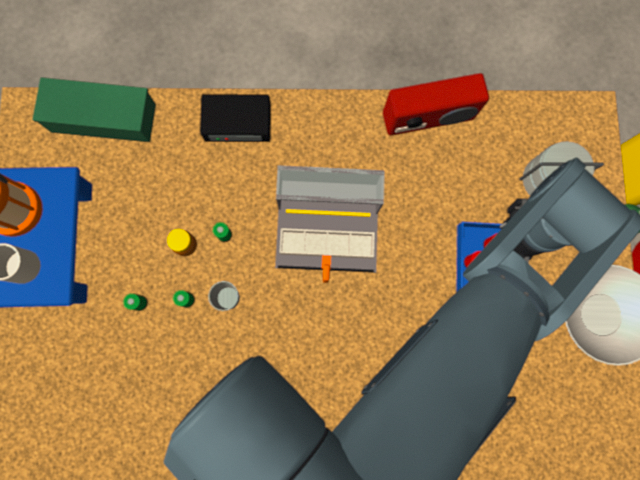

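All three dead cells stand in the box at (314,205), (279,251) and (360,252). The drawer is empty and the greens are unmoved. Going to the first green cell.

Call:
jog_arm([
  [[0,0.2,0.02,0],[0,0.4,0.03,0],[0,0.6,0.04,0],[0,0.8,0.05,0],[0,1,0.06,0]],
], jaw=0)

```text
t: 23.33
position: [0.5449, -0.164, 0.2143]
tcp_rot: [0.706, 0.017, 0.708, -0.015]
force: [1.2, -0.2, -0.9]
finger_gap: 0.998
```

Call:
jog_arm([
  [[0,0.2,0.02,0],[0,0.4,0.03,0],[0,0.6,0.04,0],[0,0.8,0.05,0],[0,1,0.06,0]],
])

```text
t: 23.75
position: [0.5658, 0.035, 0.2145]
tcp_rot: [0.705, 0.016, 0.708, -0.016]
force: [1.6, -0.3, -0.6]
finger_gap: 0.996
```

Call:
jog_arm([
  [[0,0.2,0.02,0],[0,0.4,0.03,0],[0,0.6,0.04,0],[0,0.75,0.05,0],[0,0.75,0.05,0]],
])

```text
t: 24.17
position: [0.5824, 0.1877, 0.2143]
tcp_rot: [0.706, 0.015, 0.708, -0.014]
force: [-0.8, -0.1, -0.8]
finger_gap: 0.997
```

```bash
python3 -c "
from h import *
c=snap('wrist','w15'); wb(load('w15'),'green');wb(load('w15'),'yellow')
go(0.588,0.203,0.2,-2.6)
"
```

```text
green [153.  13.] 1323 lo [0.4173 0.3723 0.0094] hi [0.449  0.3932 0.068 ] topmid [0.4317 0.3822 0.0644]
green [577.   4.] 69 lo [0.8079 0.3824 0.0616] hi [0.8271 0.3874 0.086 ] topmid [0.8114 0.3829 0.0835]
green [568.  17.] 135 lo [0.8096 0.3795 0.0102] hi [0.8652 0.3861 0.0552] topmid [0.8137 0.3849 0.0529]
green [581.  13.] 64 lo [0.8193 0.3813 0.0439] hi [0.8435 0.3844 0.0688] topmid [0.8316 0.3826 0.0656]
green [612.  24.] 327 lo [0.8376 0.3758 0.0151] hi [0.8989 0.3816 0.0867] topmid [0.8598 0.3783 0.0837]
green [161. 116.] 1710 lo [0.4243 0.2684 0.0111] hi [0.456  0.2982 0.0681] topmid [0.4394 0.2838 0.0646]
green [330. 195.] 1402 lo [0.5727 0.1885 0.028 ] hi [0.6029 0.2214 0.0683] topmid [0.5879 0.2043 0.0655]
yellow [295.  89.] 3283 lo [0.5422 0.2704 0.0675] hi [0.5865 0.3141 0.0761] topmid [0.5644 0.2926 0.0745]
yellow [381. 362.] 591 lo [ 0.6335 -0.0662  0.0132] hi [0.644  0.0615 0.0178] topmid [ 0.6385 -0.0032  0.0152]
shift [0.071 0.09  0.024] twist [np.float64(0.003), np.float64(-1.997)] | pos [0.5825 0.1851 0.2142] jaw -2.3 gap 1.0 F [-0.5 -1.3  0.2] t 24.2 j6 0.15
```

View pics/w15.png

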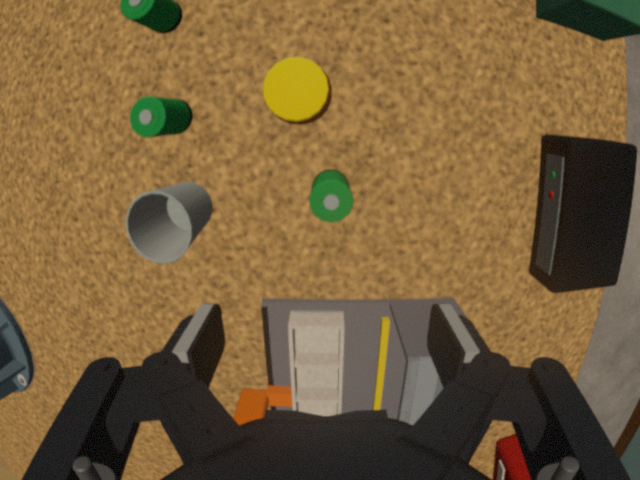

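The green cell is at (331,200), just ahead of the jaws. The jar (296,89) and tumbler (168,222) are well clear of the fingers. Descending.

Call:
jog_arm([
  [[0.1,0.095,0.025,0],[0.3,0.095,0.025,0],[0.5,0.095,0.025,0],[0.6,0.095,0.025,0],[0.6,0.095,0.025,0]],
])

```text
t: 24.63
position: [0.5844, 0.199, 0.089]
tcp_rot: [0.702, 0.015, 0.712, -0.017]
force: [-0.7, -1.5, -1.2]
finger_gap: 0.997
```

```bash
python3 -c "
from h import *
go(0.588,0.2045,0.042,-2.6)
"
```

```text
shift [0.234 0.029 0.02 ] twist [np.float64(-0.001), np.float64(1.999)] | pos [0.5844 0.199  0.089 ] jaw -2.7 gap 0.997 F [-0.7 -1.5 -1.2] t 24.6 j6 0.18
```

Call:
jog_arm([
  [[0.15,0.02,0,0],[0.27,0.02,0,0],[0.27,0.02,0,0],[0.27,0.02,0,0]],
])

```text
t: 24.97
position: [0.5894, 0.2041, 0.0425]
tcp_rot: [0.706, 0.016, 0.708, -0.017]
force: [0.5, 0.8, 0.2]
finger_gap: 0.999
```

```bash
python3 -c "
from h import *
go(0.588,0.2045,0.042,-2.6)
"
```

```text
shift [ 0.003  0.002 -0.007] twist [np.float64(-0.0), np.float64(2.0)] | pos [0.5894 0.2041 0.0425] jaw -2.6 gap 0.999 F [0.5 0.8 0.2] t 25.0 j6 0.19
```

Call:
jog_arm([
  [[0,0,0,0],[0,0,0,0],[0,0,0,0],[0,0,0,0],[0,0,0,0]],
], jaw=1)

```text
t: 25.38
position: [0.591, 0.2052, 0.0446]
tcp_rot: [0.708, 0.016, 0.706, -0.016]
force: [-2.1, -0.0, 5.0]
finger_gap: 0.409
```

Call:
jog_arm([
  [[0,0,0,0],[0,0,0,0]],
])

```text
t: 25.55
position: [0.591, 0.2053, 0.0446]
tcp_rot: [0.708, 0.016, 0.706, -0.016]
force: [-1.4, -0.2, 6.3]
finger_gap: 0.408
```

Call:
jog_arm([
  [[-0.1,0,0,0],[-0.25,0,0,0],[-0.4,0,0,0],[-0.6,0,0,0],[-0.6,0,0,0]],
])

```text
t: 25.97
position: [0.595, 0.206, 0.1723]
tcp_rot: [0.712, 0.017, 0.702, -0.015]
force: [2.1, 0.3, 0.0]
finger_gap: 0.41
```

```bash
python3 -c "
from h import *
go(0.5586,-0.1095,0.16,-2.6)
"
```

```text
shift [ 0.056 -1.584 -0.112] twist [np.float64(0.0), np.float64(-2.0)] | pos [0.595  0.206  0.1723] jaw -2.6 gap 0.41 F [2.1 0.3 0. ] t 26.0 j6 0.19
```

Call:
jog_arm([
  [[0,-0.2,-0.01,0],[0,-0.4,-0.02,0],[0,-0.6,-0.03,0],[0,-0.79,-0.05,0],[0,-0.79,-0.05,0]],
])

```text
t: 26.38
position: [0.5726, 0.0416, 0.1631]
tcp_rot: [0.707, 0.017, 0.707, -0.019]
force: [1.5, 0.3, -1.2]
finger_gap: 0.405
```

Call:
jog_arm([
  [[0,-0.2,-0.01,0],[0,-0.4,-0.02,0],[0,-0.6,-0.03,0],[0,-0.79,-0.05,0],[0,-0.79,-0.05,0]],
])

```text
t: 26.8
position: [0.5555, -0.1161, 0.1634]
tcp_rot: [0.707, 0.017, 0.707, -0.019]
force: [-0.3, 0.3, -1.3]
finger_gap: 0.409
```

Call:
jog_arm([
  [[0,0,0,0],[0,0,0,0],[0,0,0,0]],
])

```text
t: 27.05
position: [0.556, -0.1085, 0.1628]
tcp_rot: [0.707, 0.016, 0.707, -0.015]
force: [0.4, 1.0, -0.9]
finger_gap: 0.409
```

```bash
python3 -c "
from h import *
go(0.5586,-0.1095,0.0596,-2.6)
c=snap('wrist','w16'); c=load('w16'); wb(c,'green'); wb(c,'orange',0.08)
"
```

```text
shift [ 0.516 -0.005  0.013] twist [np.float64(0.001), np.float64(-1.999)] | pos [ 0.556  -0.1085  0.1628] jaw -2.5 gap 0.409 F [ 0.4  1.  -0.9] t 27.1 j6 -0.36
green [323. 312.] 7977 lo [ 0.5406 -0.1242  0.1335] hi [ 0.5726 -0.0925  0.1873] topmid [ 0.5573 -0.1092  0.1838]
orange [207. 130.] 614 lo [ 0.4758 -0.0339  0.0899] hi [ 0.5063 -0.0246  0.0937] topmid [ 0.4911 -0.0293  0.0915]
```

View pics/w16.png

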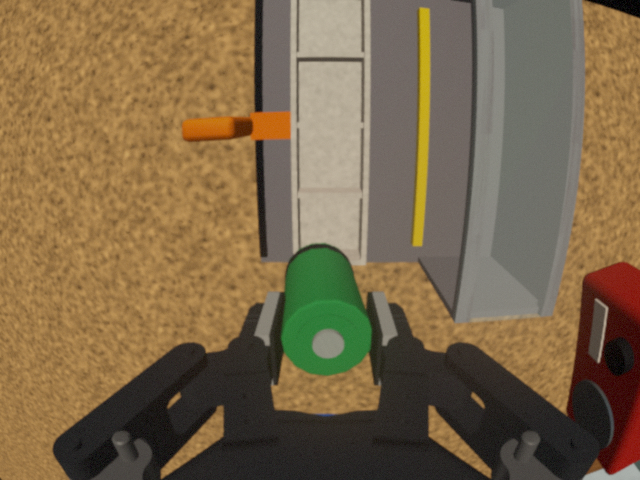

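The green cell is over compartment 1 at the drawer's near end. Lowering.

Call:
jog_arm([
  [[0.12,-0.005,0.018,0],[0.24,-0.005,0.018,0],[0.36,-0.005,0.018,0],[0.48,-0.005,0.018,0],[0.48,-0.005,0.018,0]],
])

```text
t: 27.52
position: [0.5562, -0.108, 0.062]
tcp_rot: [0.704, 0.016, 0.71, -0.014]
force: [-2.1, 0.3, -0.9]
finger_gap: 0.407
```

Call:
jog_arm([
  [[0,0,0,0],[0,0,0,0]],
])

```text
t: 27.68
position: [0.5605, -0.1104, 0.0682]
tcp_rot: [0.707, 0.015, 0.706, -0.016]
force: [0.6, -0.1, -0.7]
finger_gap: 0.412
```

```bash
python3 -c "
from h import *
go(0.5596,-0.110,0.0586,-2.6)
c=snap('wrist','w17')
"
```

```text
shift [ 0.048  0.002 -0.004] twist [np.float64(0.001), np.float64(-1.999)] | pos [ 0.5605 -0.1104  0.0682] jaw -2.5 gap 0.412 F [ 0.6 -0.1 -0.7] t 27.7 j6 -0.36
```

View pics/w17.png

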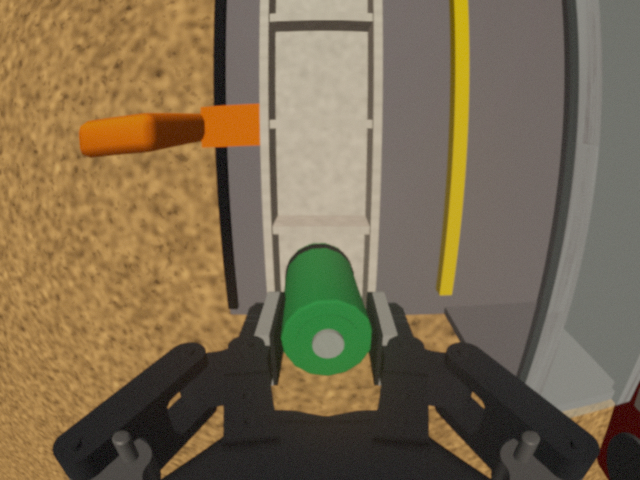

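Centred in the compartment and about 10 mm above the floor. Lower 8 mm and release.

Call:
jog_arm([
  [[0.03,0,0,0],[0.045,0,0,0],[0.045,0,0,0]],
])

```text
t: 27.98
position: [0.5594, -0.1108, 0.0579]
tcp_rot: [0.707, 0.016, 0.707, -0.016]
force: [-0.6, -0.1, -1.2]
finger_gap: 0.408
```

Call:
jog_arm([
  [[0,0,0,0],[0,0,0,0],[0,0,0,0],[0,0,0,0],[0,0,0,0]],
], jaw=0.3)

```text
t: 28.4
position: [0.5597, -0.111, 0.0581]
tcp_rot: [0.707, 0.016, 0.707, -0.016]
force: [-0.3, 0.3, -0.6]
finger_gap: 0.7
```

Call:
jog_arm([
  [[-0.2,0,0,0],[-0.4,0,0,0],[-0.6,0,0,0],[-0.75,0,0,0],[-0.75,0,0,0]],
])

```text
t: 28.82
position: [0.5635, -0.1124, 0.2162]
tcp_rot: [0.711, 0.014, 0.703, -0.018]
force: [1.1, 0.4, -0.1]
finger_gap: 0.699
```

```bash
python3 -c "
from h import *
c=snap('wrist','w18'); c=load('w18'); wb(c,'green'); wb(c,'orange',0.08)
go(0.4397,0.283,0.2,-2.6)
"
```

```text
green [313. 214.] 1581 lo [ 0.5413 -0.1264  0.0297] hi [ 0.5711 -0.0946  0.081 ] topmid [ 0.5561 -0.1112  0.0778]
orange [215. 123.] 408 lo [ 0.4746 -0.0337  0.0903] hi [ 0.5051 -0.0249  0.0939] topmid [ 0.4899 -0.0291  0.0919]
shift [ 0.051  1.945 -0.701] twist [np.float64(0.0), np.float64(-2.0)] | pos [ 0.5621 -0.1119  0.2126] jaw -2.6 gap 0.702 F [ 0.1  0.5 -0.2] t 28.9 j6 -0.36
```

View pics/w18.png

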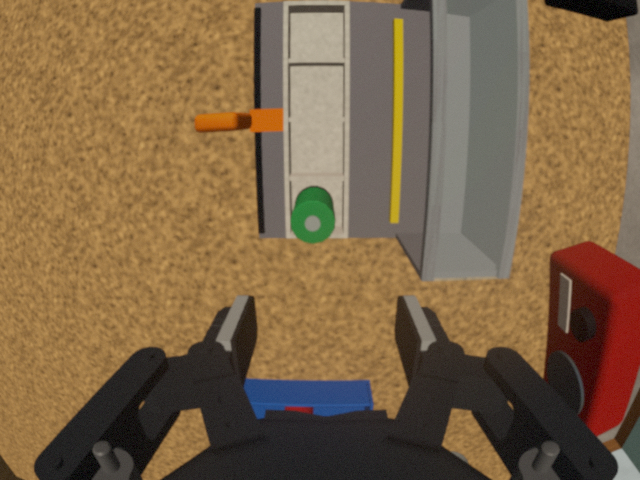

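Cell stands in compartment 1 at (313,214). Next green.

Call:
jog_arm([
  [[0,0.19,-0.07,0],[0,0.38,-0.14,0],[0,0.57,-0.21,0],[0,0.76,-0.28,0],[0,0.95,-0.34,0]],
], jaw=0)

```text
t: 29.28
position: [0.4981, 0.0835, 0.2062]
tcp_rot: [0.706, 0.016, 0.708, -0.016]
force: [0.6, 0.5, 0.1]
finger_gap: 0.995
```

Call:
jog_arm([
  [[0,0.19,-0.07,0],[0,0.38,-0.14,0],[0,0.57,-0.21,0],[0,0.76,-0.28,0],[0,0.95,-0.34,0]],
])

```text
t: 29.7
position: [0.4388, 0.2763, 0.2064]
tcp_rot: [0.706, 0.016, 0.708, -0.016]
force: [0.6, 0.2, 0.7]
finger_gap: 0.997
```

Call:
jog_arm([
  [[0,0.02,0,0],[0,0.02,0,0],[0,0.02,0,0]],
])

```text
t: 29.95
position: [0.4403, 0.2785, 0.2067]
tcp_rot: [0.706, 0.015, 0.708, -0.016]
force: [-0.2, -0.8, -1.2]
finger_gap: 1.0
```

```bash
python3 -c "
from h import *
go(0.4397,0.283,0.2,-2.6)
c=snap('wrist','w19'); c=load('w19'); wb(c,'green');
"
```

```text
shift [ 0.033  0.022 -0.004] twist [np.float64(0.001), np.float64(-1.999)] | pos [0.4403 0.2785 0.2067] jaw -2.5 gap 1.0 F [-0.2 -0.8 -1.2] t 29.9 j6 0.38
green [306.  80.] 1453 lo [0.416  0.3733 0.0357] hi [0.4469 0.4055 0.0686] topmid [0.4312 0.3899 0.0668]
green [322. 207.] 1562 lo [0.4232 0.27   0.0185] hi [0.4532 0.3025 0.0683] topmid [0.4381 0.2857 0.0652]
```

View pics/w19.png

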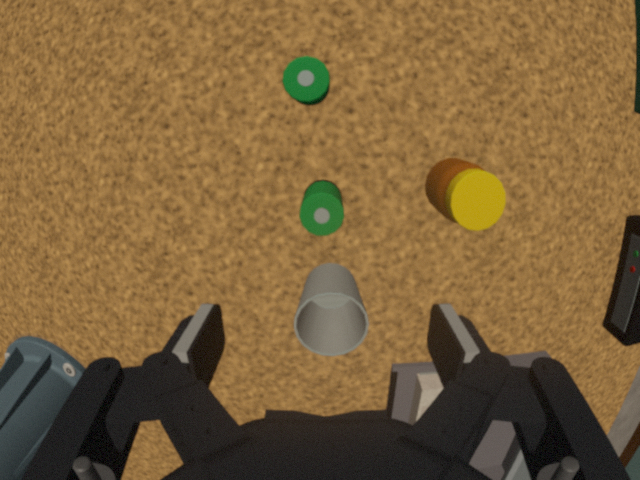

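The target green is at (322,212), between the tumbler (331,320) and the other green (306,80). The jaws along x clear both.

Call:
jog_arm([
  [[0.15,0.033,-0.009,0],[0.3,0.033,-0.009,0],[0.45,0.033,-0.009,0],[0.55,0.033,-0.009,0],[0.55,0.033,-0.009,0]],
])

```text
t: 30.42
position: [0.4366, 0.2824, 0.093]
tcp_rot: [0.704, 0.016, 0.71, -0.018]
force: [-0.8, -0.7, -0.5]
finger_gap: 0.998
```

Call:
jog_arm([
  [[0,0,0,0],[0,0,0,0]],
])

```text
t: 30.58
position: [0.4409, 0.2849, 0.0991]
tcp_rot: [0.707, 0.017, 0.706, -0.016]
force: [1.0, -0.4, 0.4]
finger_gap: 1.001
```

```bash
python3 -c "
from h import *
go(0.4385,0.285,0.042,-2.6)
c=snap('wrist','w20'); c=load('w20'); wb(c,'green');
"
```

```text
shift [ 0.286 -0.    -0.012] twist [np.float64(-0.001), np.float64(1.999)] | pos [0.4409 0.2849 0.0991] jaw -2.7 gap 1.001 F [ 1.  -0.4  0.4] t 30.6 j6 0.39
green [293.  69.] 3816 lo [0.4157 0.3732 0.0361] hi [0.4469 0.4059 0.0684] topmid [0.4312 0.3899 0.0667]
green [318. 262.] 4086 lo [0.4232 0.2703 0.0139] hi [0.4532 0.3024 0.068 ] topmid [0.4382 0.2856 0.0646]
```

View pics/w20.png

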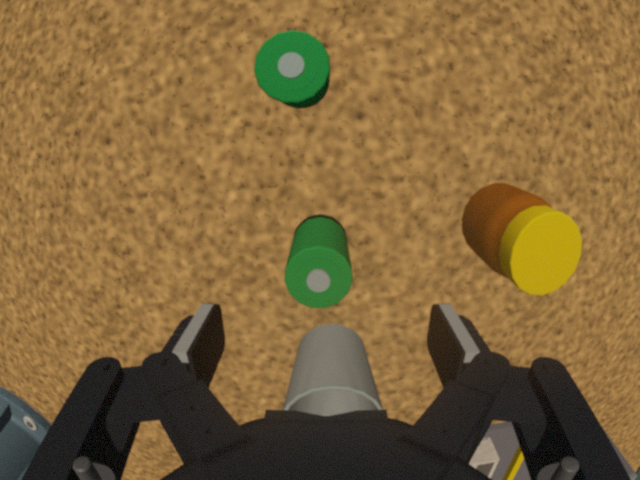

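Call:
jog_arm([
  [[0.15,0,-0.01,0],[0.28,0,-0.01,0],[0.28,0,-0.01,0],[0.28,0,-0.01,0]],
])

```text
t: 30.97
position: [0.4374, 0.2854, 0.0424]
tcp_rot: [0.707, 0.016, 0.707, -0.016]
force: [-0.0, 0.4, -0.3]
finger_gap: 1.0
```

Call:
jog_arm([
  [[0,0,0,0],[0,0,0,0],[0,0,0,0],[0,0,0,0],[0,0,0,0]],
], jaw=1)

```text
t: 31.38
position: [0.4383, 0.2861, 0.0433]
tcp_rot: [0.708, 0.016, 0.706, -0.016]
force: [-2.1, -0.2, 5.3]
finger_gap: 0.406
```

Call:
jog_arm([
  [[0,0,0,0],[0,0,0,0]],
])

```text
t: 31.55
position: [0.4383, 0.2861, 0.0433]
tcp_rot: [0.708, 0.016, 0.706, -0.016]
force: [-1.3, -0.6, 6.2]
finger_gap: 0.407
```

Call:
jog_arm([
  [[-0.1,0,0,0],[-0.25,0,0,0],[-0.4,0,0,0],[-0.6,0,0,0],[-0.6,0,0,0]],
])

```text
t: 31.97
position: [0.4419, 0.2875, 0.1701]
tcp_rot: [0.711, 0.018, 0.703, -0.014]
force: [2.0, 0.7, -0.1]
finger_gap: 0.409
```

```bash
python3 -c "
from h import *
go(0.562,-0.0575,0.162,-2.6)
"
```

```text
shift [ 0.04  -1.696  0.677] twist [np.float64(0.0), np.float64(-2.0)] | pos [0.4419 0.2875 0.1701] jaw -2.6 gap 0.409 F [ 2.   0.7 -0.1] t 32.0 j6 0.4
```

Call:
jog_arm([
  [[0,-0.18,0.07,0],[0,-0.36,0.14,0],[0,-0.54,0.21,0],[0,-0.72,0.28,0],[0,-0.85,0.35,0]],
])

```text
t: 32.38
position: [0.5, 0.1101, 0.1622]
tcp_rot: [0.707, 0.016, 0.707, -0.016]
force: [0.4, 1.1, -1.1]
finger_gap: 0.404
```

Call:
jog_arm([
  [[0,-0.18,0.07,0],[0,-0.36,0.14,0],[0,-0.54,0.21,0],[0,-0.72,0.28,0],[0,-0.84,0.34,0]],
])

```text
t: 32.8
position: [0.5607, -0.0617, 0.1622]
tcp_rot: [0.707, 0.016, 0.707, -0.017]
force: [0.3, -0.1, -0.4]
finger_gap: 0.402
```

Call:
jog_arm([
  [[0,0,0,0],[0,0,0,0],[0,0,0,0]],
])

```text
t: 33.05
position: [0.5596, -0.0578, 0.1616]
tcp_rot: [0.707, 0.016, 0.707, -0.016]
force: [-0.3, 0.5, -0.5]
finger_gap: 0.404
```

```bash
python3 -c "
from h import *
go(0.562,-0.0575,0.0583,-2.6)
c=snap('wrist','w21'); c=load('w21'); wb(c,'green'); wb(c,'orange',0.08)
"
```

```text
shift [0.516 0.002 0.013] twist [np.float64(-0.0), np.float64(2.0)] | pos [ 0.5596 -0.0578  0.1616] jaw -2.6 gap 0.404 F [-0.3  0.5 -0.5] t 33.0 j6 -0.27
green [324. 312.] 8045 lo [ 0.5447 -0.0733  0.1331] hi [ 0.576  -0.0414  0.1864] topmid [ 0.5606 -0.0581  0.1829]
orange [209. 211.] 702 lo [ 0.4748 -0.0337  0.0815] hi [ 0.5052 -0.0219  0.0935] topmid [ 0.4898 -0.028   0.0898]
```

View pics/w21.png

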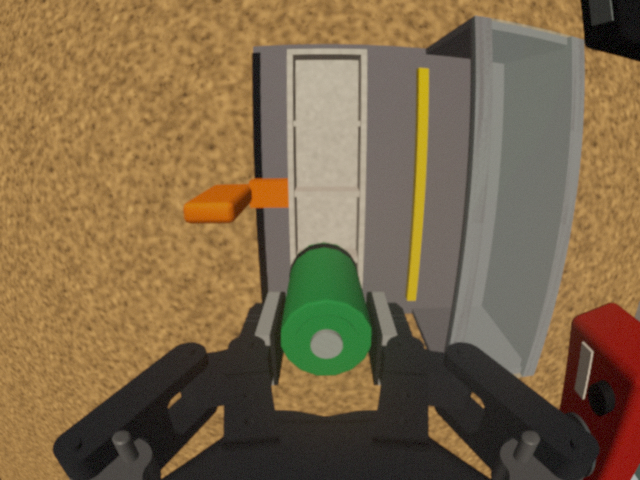

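Held cell is over compartment 2. Lower.

Call:
jog_arm([
  [[0.12,0,0.015,0],[0.24,0,0.015,0],[0.36,0,0.015,0],[0.48,0,0.015,0],[0.48,0,0.015,0]],
])

```text
t: 33.52
position: [0.5589, -0.0556, 0.0611]
tcp_rot: [0.704, 0.016, 0.71, -0.014]
force: [-0.7, 0.4, -2.2]
finger_gap: 0.406
```

Call:
jog_arm([
  [[0,0,0,0],[0,0,0,0]],
])

```text
t: 33.68
position: [0.5638, -0.0577, 0.0673]
tcp_rot: [0.707, 0.015, 0.706, -0.016]
force: [-0.2, -0.9, -1.7]
finger_gap: 0.406
```

```bash
python3 -c "
from h import *
go(0.5615,-0.0585,0.0573,-2.6)
c=snap('wrist','w22')
"
```

```text
shift [ 0.05  -0.004 -0.012] twist [np.float64(0.001), np.float64(-1.999)] | pos [ 0.5638 -0.0577  0.0673] jaw -2.5 gap 0.406 F [-0.2 -0.9 -1.7] t 33.7 j6 -0.27
```

View pics/w22.png

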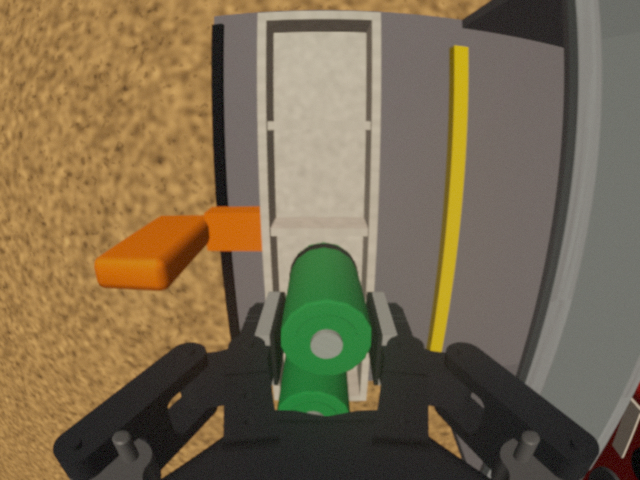

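Call:
jog_arm([
  [[0.03,0,-0.01,0],[0.045,0,-0.01,0],[0.045,0,-0.01,0]],
])

```text
t: 33.98
position: [0.5608, -0.0582, 0.0568]
tcp_rot: [0.707, 0.016, 0.707, -0.016]
force: [-0.5, 0.2, -1.7]
finger_gap: 0.401
```

Call:
jog_arm([
  [[0,0,0,0],[0,0,0,0],[0,0,0,0],[0,0,0,0],[0,0,0,0]],
], jaw=0.3)

```text
t: 34.4
position: [0.5612, -0.0584, 0.0571]
tcp_rot: [0.707, 0.016, 0.707, -0.016]
force: [-0.5, -1.0, -0.1]
finger_gap: 0.698
```

Call:
jog_arm([
  [[-0.2,0,0,0],[-0.4,0,0,0],[-0.6,0,0,0],[-0.75,0,0,0],[-0.75,0,0,0]],
])

```text
t: 34.82
position: [0.5652, -0.0595, 0.215]
tcp_rot: [0.711, 0.015, 0.702, -0.017]
force: [0.3, 0.3, 0.3]
finger_gap: 0.702
```

```bash
python3 -c "
from h import *
c=snap('wrist','w23'); c=load('w23'); wb(c,'green'); wb(c,'orange',0.08)
go(0.4312,0.39,0.2,-2.6)
"
```

```text
green [315. 244.] 3276 lo [ 0.542  -0.1243  0.0284] hi [ 0.5741 -0.0421  0.081 ] topmid [ 0.5581 -0.0844  0.0778]
orange [220. 192.] 480 lo [ 0.4751 -0.0338  0.0831] hi [ 0.5051 -0.0221  0.0938] topmid [ 0.49   -0.0281  0.0908]
shift [ 0.046  2.213 -0.764] twist [np.float64(0.0), np.float64(-2.0)] | pos [ 0.5637 -0.0591  0.2115] jaw -2.6 gap 0.701 F [-0.3 -0.1 -1.3] t 34.9 j6 -0.27
```

View pics/w23.png

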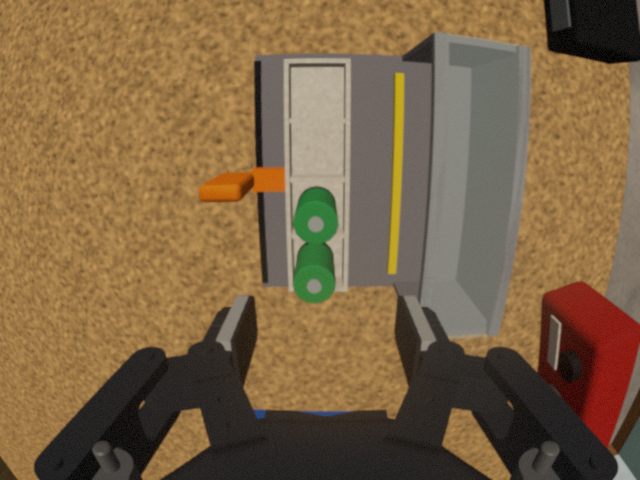

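Two cells stand in compartments 1 and 2. Going for the last green.

Call:
jog_arm([
  [[0,0.19,-0.065,0],[0,0.38,-0.13,0],[0,0.57,-0.195,0],[0,0.74,-0.25,0],[0,0.74,-0.25,0]],
], jaw=0)

```text
t: 35.28
position: [0.5147, 0.0971, 0.2051]
tcp_rot: [0.706, 0.015, 0.708, -0.013]
force: [-0.1, -0.6, 0.1]
finger_gap: 0.995
```

Call:
jog_arm([
  [[0,0.19,-0.065,0],[0,0.38,-0.13,0],[0,0.57,-0.195,0],[0,0.74,-0.25,0],[0,0.74,-0.25,0]],
])

```text
t: 35.7
position: [0.4717, 0.2466, 0.2054]
tcp_rot: [0.706, 0.015, 0.708, -0.014]
force: [0.3, -0.1, 0.7]
finger_gap: 0.997
```

Call:
jog_arm([
  [[0,0.19,-0.065,0],[0,0.38,-0.13,0],[0,0.57,-0.195,0],[0,0.71,-0.25,0],[0,0.71,-0.25,0]],
])

```text
t: 36.12
position: [0.4286, 0.3897, 0.2054]
tcp_rot: [0.706, 0.015, 0.708, -0.014]
force: [-0.4, -0.2, 0.3]
finger_gap: 1.0
```

Call:
jog_arm([
  [[0,0,0,0],[0,0,0,0]],
])

```text
t: 36.28
position: [0.4309, 0.385, 0.2056]
tcp_rot: [0.706, 0.015, 0.707, -0.017]
force: [0.4, -0.4, -0.1]
finger_gap: 0.998
```

```bash
python3 -c "
from h import *
go(0.4312,0.39,0.1,-2.6)
c=snap('wrist','w24'); c=load('w24'); wb(c,'green');
"
```

```text
shift [0.528 0.026 0.001] twist [np.float64(0.0), np.float64(-2.0)] | pos [0.4309 0.385  0.2056] jaw -2.6 gap 0.998 F [ 0.4 -0.4 -0.1] t 36.3 j6 0.57
green [324. 208.] 1585 lo [0.4162 0.376  0.0175] hi [0.4464 0.4081 0.0682] topmid [0.4311 0.3914 0.0649]
```

View pics/w24.png

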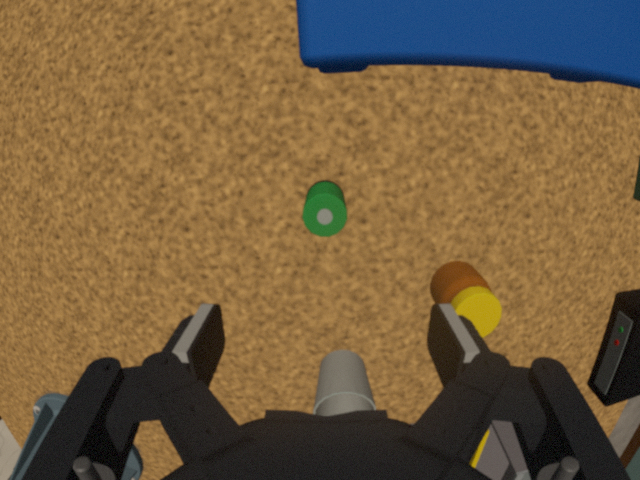

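The last green (325,214) is clear all round; the stool edge is far off at the top. Descending.

Call:
jog_arm([
  [[0.15,0.03,0,0],[0.3,0.03,0,0],[0.45,0.03,0,0],[0.55,0.03,0,0],[0.55,0.03,0,0]],
])

```text
t: 36.75
position: [0.4289, 0.3884, 0.0917]
tcp_rot: [0.704, 0.015, 0.71, -0.019]
force: [-0.2, 0.4, -0.5]
finger_gap: 1.0
```

Call:
jog_arm([
  [[0,0,0,0],[0,0,0,0]],
])

```text
t: 36.92
position: [0.4327, 0.3917, 0.0984]
tcp_rot: [0.708, 0.017, 0.706, -0.016]
force: [1.1, 0.0, 0.7]
finger_gap: 1.004
```

```bash
python3 -c "
from h import *
go(0.4311,0.391,0.042,-2.6)
"
```

```text
shift [ 0.282 -0.004 -0.008] twist [np.float64(-0.001), np.float64(1.999)] | pos [0.4327 0.3917 0.0984] jaw -2.7 gap 1.004 F [1.1 0.  0.7] t 36.9 j6 0.58
```

Call:
jog_arm([
  [[0.15,0,-0.005,0],[0.28,0,-0.005,0],[0.28,0,-0.005,0],[0.28,0,-0.005,0]],
])

```text
t: 37.25
position: [0.4305, 0.3919, 0.0416]
tcp_rot: [0.707, 0.016, 0.707, -0.016]
force: [0.9, 0.2, 1.1]
finger_gap: 0.999
```

Call:
jog_arm([
  [[0,0,0,0],[0,0,0,0],[0,0,0,0],[0,0,0,0],[0,0,0,0]],
], jaw=1)

```text
t: 37.67
position: [0.4311, 0.3927, 0.0425]
tcp_rot: [0.708, 0.016, 0.706, -0.015]
force: [-1.5, -1.2, 5.5]
finger_gap: 0.404
```

Call:
jog_arm([
  [[0,0,0,0],[0,0,0,0]],
])

```text
t: 37.83
position: [0.4311, 0.3927, 0.0425]
tcp_rot: [0.708, 0.016, 0.706, -0.016]
force: [-1.4, -0.5, 5.7]
finger_gap: 0.411
```

Call:
jog_arm([
  [[-0.1,0,0,0],[-0.25,0,0,0],[-0.4,0,0,0],[-0.6,0,0,0],[-0.6,0,0,0]],
])

```text
t: 38.25
position: [0.4343, 0.3947, 0.1697]
tcp_rot: [0.711, 0.018, 0.703, -0.013]
force: [2.7, 1.0, 0.1]
finger_gap: 0.405
```

```bash
python3 -c "
from h import *
go(0.564,-0.0055,0.162,-2.6)
"
```

```text
shift [ 0.032 -1.97   0.737] twist [np.float64(0.0), np.float64(-2.0)] | pos [0.4343 0.3947 0.1697] jaw -2.6 gap 0.405 F [2.7 1.  0.1] t 38.2 j6 0.58
```

Call:
jog_arm([
  [[0,-0.18,0.07,0],[0,-0.36,0.14,0],[0,-0.54,0.21,0],[0,-0.65,0.25,0],[0,-0.65,0.25,0]],
])

```text
t: 38.67
position: [0.4758, 0.2561, 0.1611]
tcp_rot: [0.707, 0.017, 0.707, -0.018]
force: [0.7, 0.4, -1.9]
finger_gap: 0.405
```

Call:
jog_arm([
  [[0,-0.18,0.07,0],[0,-0.36,0.14,0],[0,-0.54,0.21,0],[0,-0.65,0.25,0],[0,-0.65,0.25,0]],
])

```text
t: 39.08
position: [0.52, 0.1243, 0.1612]
tcp_rot: [0.707, 0.017, 0.706, -0.018]
force: [1.0, 0.8, -1.5]
finger_gap: 0.401
```

Call:
jog_arm([
  [[0,-0.18,0.07,0],[0,-0.36,0.14,0],[0,-0.54,0.21,0],[0,-0.66,0.25,0],[0,-0.66,0.25,0]],
])

```text
t: 39.5
position: [0.5641, -0.01, 0.1613]
tcp_rot: [0.708, 0.017, 0.706, -0.018]
force: [1.3, 0.1, -1.5]
finger_gap: 0.4
```

Call:
jog_arm([
  [[0,0,0,0],[0,0,0,0]],
])

```text
t: 39.67
position: [0.562, -0.0051, 0.1606]
tcp_rot: [0.707, 0.016, 0.707, -0.016]
force: [-0.0, 0.5, -1.3]
finger_gap: 0.406
```

```bash
python3 -c "
from h import *
go(0.564,-0.0055,0.0573,-2.6)
c=snap('wrist','w25'); c=load('w25'); wb(c,'green'); wb(c,'orange',0.08)
"
```

```text
shift [ 0.517 -0.002  0.01 ] twist [np.float64(0.0), np.float64(-2.0)] | pos [ 0.562  -0.0051  0.1606] jaw -2.6 gap 0.406 F [-0.   0.5 -1.3] t 39.7 j6 -0.18
green [324. 318.] 8585 lo [ 0.5463 -0.1206  0.0794] hi [0.5784 0.0105 0.1862] topmid [ 0.563  -0.0064  0.1827]
orange [217. 288.] 748 lo [ 0.4751 -0.0338  0.0807] hi [ 0.5053 -0.0216  0.0935] topmid [ 0.4902 -0.0279  0.0898]
```

View pics/w25.png

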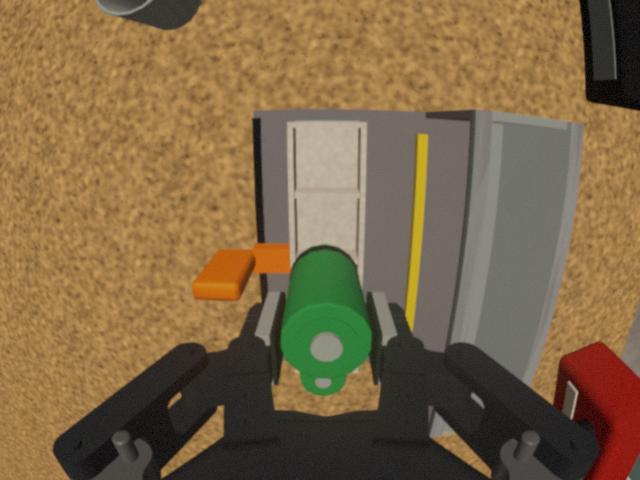

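Over compartment 3, clear of the handle. Lower.

Call:
jog_arm([
  [[0.12,0,0.01,0],[0.24,0,0.01,0],[0.36,0,0.01,0],[0.48,0,0.01,0],[0.48,0,0.01,0]],
])

```text
t: 40.13
position: [0.5602, -0.0038, 0.0601]
tcp_rot: [0.704, 0.016, 0.71, -0.015]
force: [-1.9, 0.6, -1.4]
finger_gap: 0.406
```

Call:
jog_arm([
  [[0,0,0,0],[0,0,0,0]],
])

```text
t: 40.3
position: [0.5652, -0.0056, 0.0662]
tcp_rot: [0.707, 0.015, 0.706, -0.016]
force: [0.7, -0.6, -1.8]
finger_gap: 0.404
```

```bash
python3 -c "
from h import *
go(0.5635,-0.006,0.0563,-2.6)
c=snap('wrist','w26')
"
```

```text
shift [ 0.049 -0.002 -0.008] twist [np.float64(0.001), np.float64(-1.999)] | pos [ 0.5652 -0.0056  0.0662] jaw -2.5 gap 0.404 F [ 0.7 -0.6 -1.8] t 40.3 j6 -0.18
```

View pics/w26.png

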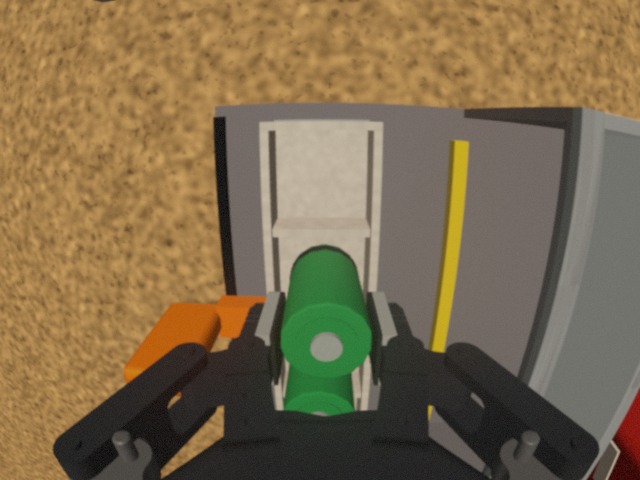

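Call:
jog_arm([
  [[0.03,0,-0.008,0],[0.045,0,-0.008,0],[0.045,0,-0.008,0]],
])

```text
t: 40.6
position: [0.5626, -0.0062, 0.0558]
tcp_rot: [0.707, 0.016, 0.707, -0.016]
force: [-1.2, -1.0, -1.1]
finger_gap: 0.409
```

Call:
jog_arm([
  [[0,0,0,0],[0,0,0,0],[0,0,0,0],[0,0,0,0],[0,0,0,0]],
], jaw=0.35)

```text
t: 41.02
position: [0.563, -0.0064, 0.0561]
tcp_rot: [0.707, 0.016, 0.707, -0.016]
force: [-0.4, -1.1, 0.9]
finger_gap: 0.651
```

Call:
jog_arm([
  [[-0.2,0,0,0],[-0.4,0,0,0],[-0.6,0,0,0],[-0.75,0,0,0],[-0.75,0,0,0]],
])

```text
t: 41.43
position: [0.5671, -0.0072, 0.2141]
tcp_rot: [0.711, 0.015, 0.702, -0.017]
force: [1.2, -0.2, 1.3]
finger_gap: 0.644
```

```bash
python3 -c "
from h import *
c=snap('wrist','w27'); c=load('w27'); wb(c,'green'); wb(c,'orange',0.08)
go(0.47,-0.028,0.215,87.4)
c=snap('top','top27')
"
```

```text
green [316. 269.] 4689 lo [ 0.5428 -0.1216  0.0307] hi [0.5758 0.0089 0.081 ] topmid [ 0.5592 -0.0579  0.0776]
orange [226. 257.] 501 lo [ 0.4753 -0.0336  0.0808] hi [ 0.5053 -0.0218  0.0936] topmid [ 0.4904 -0.0278  0.0898]
shift [-0.026 -0.127 -0.472] twist [np.float64(-1.0), np.float64(1.0)] | pos [ 0.5655 -0.0069  0.2105] jaw -2.6 gap 0.645 F [ 0.7 -0.1 -0.5] t 41.5 j6 -0.18
```

View pics/w27.png

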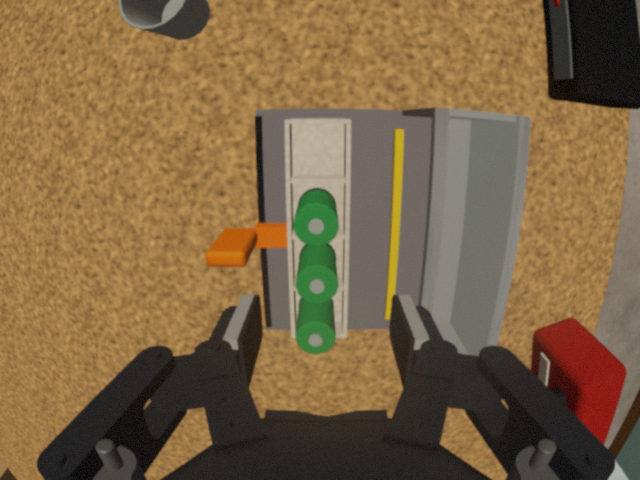

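View pics/top27.png

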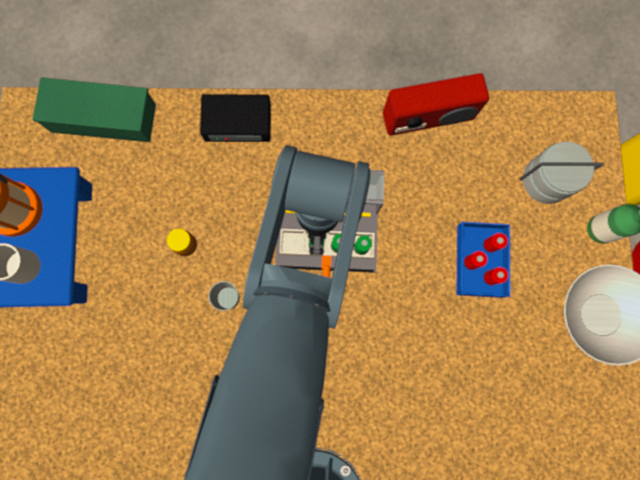

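Three greens stand in compartments 1-3 and three reds in the box; the tumbler and jar are where they were. Turn back to the handle grasp.

Call:
jog_arm([
  [[0,-0.04,-0.16,0.07],[0,-0.08,-0.32,0.15],[0,-0.12,-0.45,0.23],[0,-0.12,-0.45,0.31],[0,-0.12,-0.45,0.38]],
], jaw=0)

```text
t: 41.95
position: [0.4693, -0.026, 0.2037]
tcp_rot: [0.669, 0.226, 0.672, -0.226]
force: [1.2, -0.0, 0.4]
finger_gap: 0.998
```

Call:
jog_arm([
  [[0,0,0,0.07],[0,0,0,0.15],[0,0,0,0.23],[0,0,0,0.31],[0,0,0,0.38]],
])

```text
t: 42.37
position: [0.4705, -0.0259, 0.2037]
tcp_rot: [0.573, 0.412, 0.576, -0.413]
force: [0.1, 0.7, -0.4]
finger_gap: 1.001
```

Call:
jog_arm([
  [[0,0,0,0.07],[0,0,0,0.15],[0,0,0,0.24],[0,0,0,0.24],[0,0,0,0.24]],
])

```text
t: 42.78
position: [0.4708, -0.026, 0.2042]
tcp_rot: [-0.488, -0.51, -0.49, 0.511]
force: [0.8, 0.4, -0.7]
finger_gap: 1.003
```

```bash
python3 -c "
from h import *
c=snap('wrist','w28'); c=load('w28'); wb(c,'green'); wb(c,'orange',0.08)
go(0.4885,-0.0287,0.0535,87.4)
"
```

```text
green [295. 107.] 1505 lo [ 0.5471 -0.0243  0.0779] hi [0.5775 0.0072 0.0814] topmid [ 0.5624 -0.0086  0.0797]
green [365. 107.] 1533 lo [ 0.5453 -0.0746  0.066 ] hi [ 0.5756 -0.0424  0.0813] topmid [ 0.5605 -0.0589  0.0795]
green [430. 113.] 1851 lo [ 0.5412 -0.1267  0.0289] hi [ 0.571  -0.0945  0.0812] topmid [ 0.5562 -0.1113  0.078 ]
orange [328. 207.] 629 lo [ 0.4751 -0.0341  0.09  ] hi [ 0.5051 -0.0231  0.0937] topmid [ 0.4899 -0.0286  0.0917]
shift [0.755 0.09  0.01 ] twist [np.float64(0.002), np.float64(-1.998)] | pos [ 0.471  -0.026   0.2046] jaw -92.4 gap 0.997 F [ 0.  -0.3 -0.1] t 42.8 j6 1.31
```

View pics/w28.png

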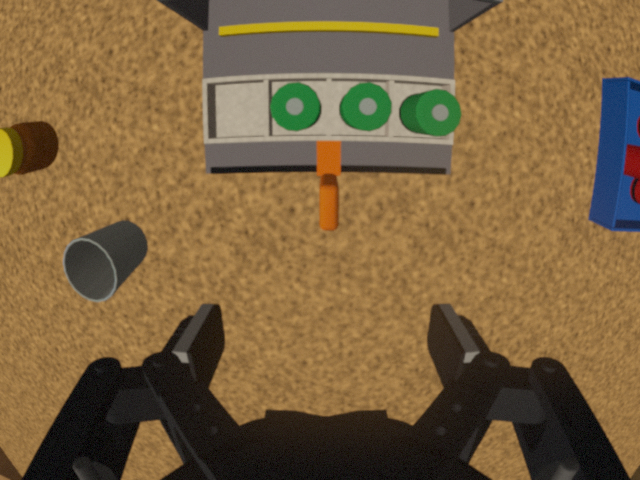

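The fin top is at (328,203), centred between the jaws, and all three greens are upright. Descend to the handle.

Call:
jog_arm([
  [[0.15,0.09,0.01,0],[0.3,0.09,0.01,0],[0.45,0.09,0.01,0],[0.5,0.09,0.01,0],[0.5,0.09,0.01,0]],
])

```text
t: 43.25
position: [0.487, -0.0282, 0.1027]
tcp_rot: [-0.487, -0.509, -0.491, 0.512]
force: [-0.8, -0.3, 0.7]
finger_gap: 0.997
```

Call:
jog_arm([
  [[0,0,0,0],[0,0,0,0]],
])

```text
t: 43.42
position: [0.4909, -0.0294, 0.1076]
tcp_rot: [0.49, 0.511, 0.488, -0.511]
force: [-0.2, -0.3, 0.3]
finger_gap: 1.001
```

```bash
python3 -c "
from h import *
go(0.489,-0.0287,0.0535,87.4)
"
```

```text
shift [ 0.27  -0.011 -0.003] twist [np.float64(0.001), np.float64(-1.999)] | pos [ 0.4909 -0.0294  0.1076] jaw -92.5 gap 1.001 F [-0.2 -0.3  0.3] t 43.4 j6 1.31
```

Call:
jog_arm([
  [[0.15,-0.01,0,0],[0.26,-0.01,0,0],[0.26,-0.01,0,0],[0.26,-0.01,0,0]],
])

```text
t: 43.75
position: [0.488, -0.029, 0.0548]
tcp_rot: [0.489, 0.511, 0.489, -0.511]
force: [0.2, 0.1, -0.7]
finger_gap: 1.001
```

Call:
jog_arm([
  [[0,0,0,0],[0,0,0,0],[0,0,0,0],[0,0,0,0],[0,0,0,0]],
], jaw=1, squeeze=90)

```text
t: 44.17
position: [0.4882, -0.0291, 0.0546]
tcp_rot: [0.489, 0.511, 0.488, -0.511]
force: [-0.4, 0.2, 0.3]
finger_gap: 0.298
```

Call:
jog_arm([
  [[0,0,0,0],[0,0,0,0],[0,0,0,0],[0,0,0,0],[0,0,0,0]],
])

```text
t: 44.58
position: [0.4882, -0.0288, 0.0544]
tcp_rot: [0.489, 0.511, 0.488, -0.511]
force: [0.3, 2.2, 5.9]
finger_gap: 0.152
```

Call:
jog_arm([
  [[-0.02,0,0,0],[-0.045,0,0,0],[-0.068,0,0,0],[-0.068,0,0,0],[-0.068,0,0,0]],
])

```text
t: 45.0
position: [0.4873, -0.0288, 0.0674]
tcp_rot: [-0.488, -0.511, -0.489, 0.511]
force: [1.0, 1.3, -6.5]
finger_gap: 0.154
```

```bash
python3 -c "
from h import *
go(0.6028,-0.0342,0.067,87.4)
c=snap('wrist','w29')
"
```

```text
shift [0.001 0.578 0.001] twist [np.float64(0.0), np.float64(-2.0)] | pos [ 0.4873 -0.0288  0.0674] jaw -92.6 gap 0.154 F [ 1.   1.3 -6.5] t 45.0 j6 1.31
```

View pics/w29.png

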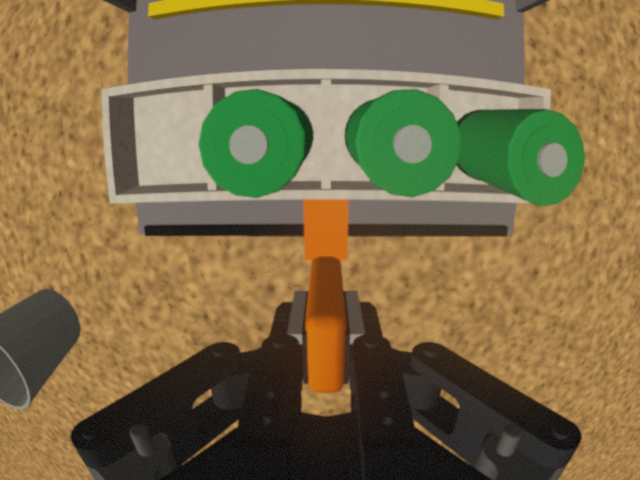

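Drawer is lifted 13 mm with the cells upright. Sliding in.

Call:
jog_arm([
  [[0,0.02,0,0],[0,0.06,0,0],[0,0.1,0,0],[0,0.14,0,0],[0,0.18,0,0]],
])

```text
t: 45.47
position: [0.5246, -0.0305, 0.0673]
tcp_rot: [0.488, 0.511, 0.489, -0.511]
force: [-1.2, 1.0, -6.6]
finger_gap: 0.154
```

Call:
jog_arm([
  [[0,0.04,0,0],[0,0.08,0,0],[0,0.12,0,0],[0,0.16,0,0],[0,0.19,0,0]],
])

```text
t: 45.88
position: [0.5627, -0.0323, 0.0674]
tcp_rot: [0.489, 0.511, 0.489, -0.511]
force: [-1.6, 2.2, -6.6]
finger_gap: 0.152
```

```bash
python3 -c "
from h import *
go(0.6028,-0.0342,0.067,87.4)
c=snap('wrist','w30')
"
```

```text
shift [0.002 0.201 0.001] twist [np.float64(0.0), np.float64(-2.0)] | pos [ 0.5627 -0.0323  0.0674] jaw -92.6 gap 0.152 F [-1.6  2.2 -6.6] t 45.9 j6 1.35
```

View pics/w30.png

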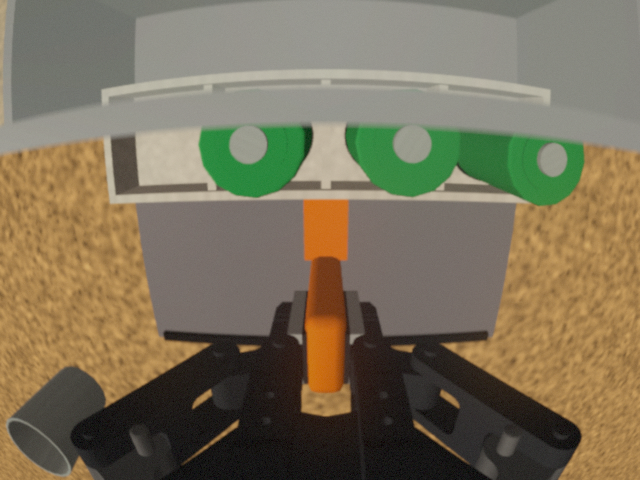

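Call:
jog_arm([
  [[0,0.04,0,0],[0,0.08,0,0],[0,0.12,0,0],[0,0.15,0,0],[0,0.18,0,0]],
])

```text
t: 46.35
position: [0.5983, -0.0339, 0.0675]
tcp_rot: [0.489, 0.511, 0.489, -0.511]
force: [-1.5, 2.5, -5.5]
finger_gap: 0.148
```

Call:
jog_arm([
  [[0,0.01,0,0],[0,0.02,0,0],[0,0.02,0,0],[0,0.02,0,0]],
])

```text
t: 46.68
position: [0.6007, -0.034, 0.0669]
tcp_rot: [-0.488, -0.511, -0.489, 0.512]
force: [-3.1, 2.4, -6.4]
finger_gap: 0.153
```

Call:
jog_arm([
  [[0,0.01,0,0],[0,0.02,0,0],[0,0.02,0,0],[0,0.02,0,0]],
])

```text
t: 47.02
position: [0.6009, -0.0339, 0.0652]
tcp_rot: [-0.486, -0.509, -0.491, 0.513]
force: [-15.3, 1.0, -6.0]
finger_gap: 0.151
```

The home stop is felt at 15 N. Ease off and lower.

Call:
jog_arm([
  [[0,-0.012,0,0],[0.02,-0.012,0,0],[0.04,-0.012,0,0],[0.06,-0.012,0,0],[0.062,-0.012,0,0]],
])

```text
t: 47.43
position: [0.6008, -0.034, 0.0548]
tcp_rot: [-0.487, -0.51, -0.49, 0.512]
force: [-12.1, 1.5, -1.3]
finger_gap: 0.153
```

```bash
python3 -c "
from h import *
go(0.6028,-0.0342,0.0540,87.4)
c=snap('wrist','w31'); c=load('w31'); wb(c,'orange',0.07)
"
```

```text
shift [0.004 0.01  0.001] twist [np.float64(0.0), np.float64(-2.0)] | pos [ 0.6008 -0.034   0.0548] jaw -92.6 gap 0.153 F [-12.1   1.5  -1.3] t 47.4 j6 1.36
orange [323. 354.] 2118 lo [ 0.5883 -0.0389  0.0902] hi [ 0.6179 -0.0287  0.0934] topmid [ 0.6029 -0.0339  0.0916]
```

View pics/w31.png

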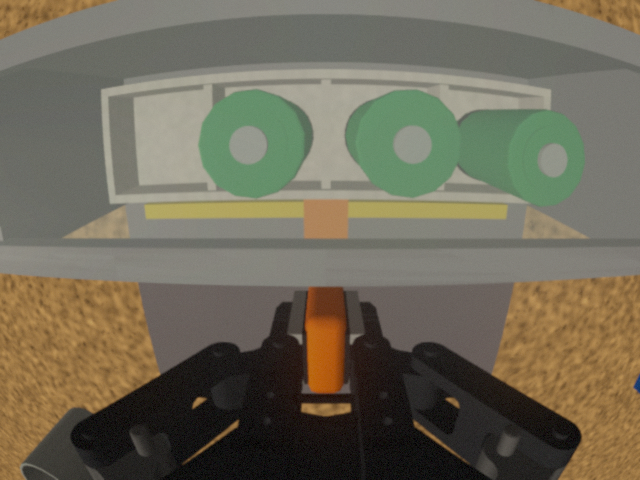

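The drawer is behind the ridge, home and down; the handle is back at its original (0.603, -0.034). Release and retreat.

Call:
jog_arm([
  [[0.005,0,0,0],[0.005,0,0,0],[0.005,0,0,0],[0.005,0,0,0],[0.005,0,0,0]],
], jaw=0.3)

```text
t: 47.9
position: [0.6042, -0.0346, 0.055]
tcp_rot: [0.489, 0.512, 0.488, -0.511]
force: [0.4, 0.5, -0.5]
finger_gap: 0.7
```

Call:
jog_arm([
  [[-0.1,0,0,0],[-0.25,0,0,0],[-0.4,0,0,0],[-0.6,0,0,0],[-0.8,-0.05,0,0]],
])

```text
t: 48.32
position: [0.5938, -0.0339, 0.2156]
tcp_rot: [0.489, 0.511, 0.488, -0.511]
force: [-0.0, -0.3, 1.3]
finger_gap: 0.699
```

Call:
jog_arm([
  [[0,-0.2,0,0],[0,-0.4,0,0],[0,-0.6,0,0],[0,-0.6,0,0]],
])

```text
t: 48.65
position: [0.4657, -0.0264, 0.212]
tcp_rot: [-0.487, -0.51, -0.491, 0.512]
force: [0.6, 0.4, -0.1]
finger_gap: 0.699
```

```bash
python3 -c "
from h import *
c=snap('wrist','w32'); c=load('w32'); wb(c,'orange',0.07); wb(c,'green'); wb(c,'yellow',0,.1)
c=snap('top','top32'); box(c); c=snap('scene','sc32')
print(r.read_state()['t'],r.read_state()['position'])
"
```

```text
orange [329.  42.] 518 lo [ 0.587  -0.0397  0.09  ] hi [ 0.6175 -0.0291  0.0939] topmid [ 0.6025 -0.0344  0.0919]
yellow [268.  23.] 761 lo [ 0.635  -0.0238  0.0073] hi [0.6474 0.0596 0.0185] topmid [0.6396 0.0179 0.0168]
yellow [387.  23.] 758 lo [ 0.6305 -0.1313  0.0074] hi [ 0.6419 -0.0488  0.0182] topmid [ 0.6349 -0.0901  0.0166]
yellow [  7. 145.] 699 lo [0.5428 0.2703 0.0724] hi [0.5873 0.2994 0.0761] topmid [0.5648 0.2846 0.0743]
box 466 525.31640625 -386.1847229003906 (111.86318969726562, 163.61029052734375) 87.13461303710938
48.8 [ 0.474  -0.0286  0.2152]
```

View pics/w32.png

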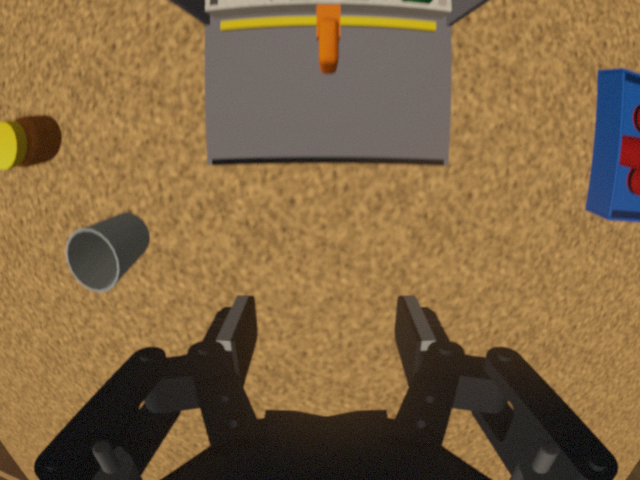

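View pics/sc32.png

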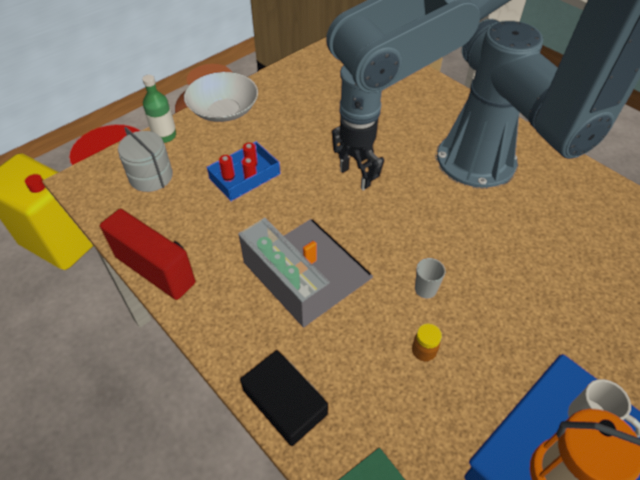

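View pics/top32.png

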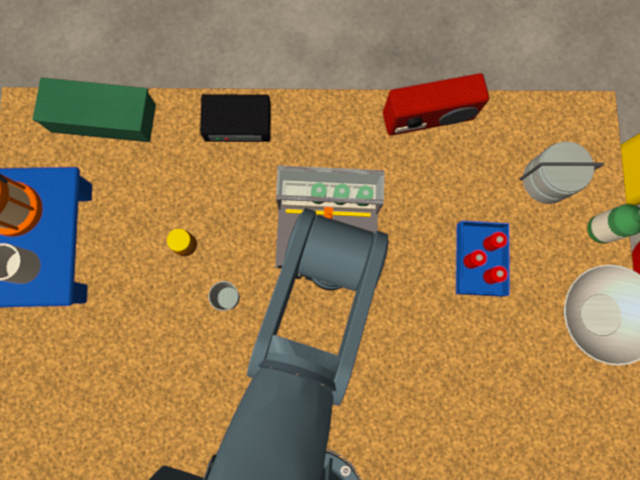

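The drawer is home with three greens under the hood, three reds standing in the box, and the tumbler and jar in place. One numeric check of "fully home" with the scene camera, against the start picture.

```bash
python3 -c "
from h import *
for n in ['scene0','sc32']:
  for ce,a,Q in blobs(load(n),'orange',0.06,0.1):
    print(n,ce,a,np.percentile(Q,50,axis=0),Q.min(0),Q.max(0))
a=load('scene0')['image'].astype(int);b=load('sc32')['image'].astype(int)
print(abs(a-b)[235:275,290:330].mean(), abs(a-b)[330:360,410:445].mean(), abs(a-b)[258:300,412:448].mean())
"
```

```text
scene0 [309.8046 250.4828] 87 [ 0.6053 -0.0266  0.0768] [ 0.5903 -0.0355  0.0603] [ 0.6201 -0.0219  0.0974]
sc32 [309.8764 250.4831] 89 [ 0.6058 -0.0267  0.0775] [ 0.5898 -0.0372  0.0604] [ 0.6197 -0.0238  0.0957]
2.8089583333333334 1.4587301587301587 1.2213403880070546
```

The handle is back within 0.1 pixel of its start position, so the drawer is fully home and down. Handing in.

```bash
python3 -c "
from h import *
print(r.hand_in())"
```

```text
the job is handed in; nothing more can be done
None
```

The job is done and handed in at about 49 s of the 210 s allowed. I lifted the drawer over the ridge and set it down in front. The three dead cells went into the spent box, and the three green cells stand in compartments 1 to 3. I then lifted the drawer back over the ridge, pushed it to its stop and let it down.

**Last checks:**
- **Drawer:** the handle is back within about 0.1 pixel (under 1 mm) of where it started, so the drawer is fully home and down.
- **Cells:** three green cells show under the hood, and three red ones stand upright in the box.
- **Tumbler and jar:** both look unchanged from the first picture.
- **Arm:** it is clear of everything.

No check failed. I saw neither a grip slip nor the box being knocked during the run. The strongest wrist force I read was about 15 N, as the drawer met its stop. The top and scene cameras differed by about 5 mm in places, so for grasps I relied on the wrist camera.

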